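# Gauge the bore of a tent-pole socket

## Robot

A 6-joint arm with a two-finger parallel gripper is mounted at the origin on the work surface. World frame = base frame: x ahead of the robot, y to its left, z up, the work surface at z = 0. Lengths are in m, angles in rad, forces in N, time in s.
With the tool pointing down it reaches from about 0.35 to 0.975 m from the base axis. Payload 4.9 kg.
Tool frame: the origin (TCP) lies midway between the tips of the shut fingers; the grasp point (between the pads) lies 19 mm behind it; z points along the fingers, y is the direction in which the jaws open and shut (so a half turn about z gives the same grasp; the last joint's range is limited). The gripper opens to 85 mm and grips with 20 to 120 N. Pads are 22 mm wide; open, the fingers measure 114 mm over their backs; the gripper's body (76 mm by 85 mm) begins 54 mm behind the grasp point. The pads swing forward as they close: fully open they stand 13 mm farther back than shut.
Start: joints at [-1.355, 0.053, 1.613, -0, 1.476, -0.119], TCP at [0.205, -0.59, 0.201] pointing down, gripper open.
Joint ranges: [-3.01, 3.01], [-1.01, 2.22], [0.06, 2.58], [-1.02, 4.17], [0.09, 2.62], [-3.14, 3.14]. Speed limits (rad/s): [2.57, 2.57, 3.14, 3.14, 3.14, 3.14].

## Interface

Orientations are given as a rotation vector (axis times angle).
In Python, from station import ctrl gives the robot as it stands.
- The arm moves only by the tool apply_moves, never from a script. Its argument "rows" is a list of rows, each a list of 6 numbers: the shift along the tool's x, y, z in cm, then the turn, a rotation vector about the tool's x, y, z in units of 5 degrees (1.0 is 5 degrees). In form: [[x, y, z, rx, ry, rz], ...]. A call has 1 to 20 rows; each row is the pose to reach, as a shift and turn from the pose measured when the call began, along the tool's axes at that moment; what a row does not reach only later rows make up. A row lasts 1/10 s, in which the tool goes at most 50 mm and 8.59 degrees, less where a joint would pass 70% of its speed; a pose out of reach is approached as far as the arm can. A call with a gripper value outside its range is refused whole. "grip" is the closure, from 0 (fully open) to 1 (shut), set as the call begins (left out, the last holds). The fingers move at their own pace and stop on an object; "squeeze" is the grip in N (left out, the last holds). Time passes only in rows, so rows that repeat a pose let the fingers close. It gives the time, the measured TCP pose, the force and the opening at its end, in the units of the state.
- ctrl.get_obs(): the state, without advancing time (a new reading comes with each control period).
- ctrl.get_image(name): name is "side" or "top"; returns a dict with "color" (480x640x3 uint8, blue, green, red), "mtx" (3x3 intrinsics, pixels), "rvec" (rotation vector, rad) and "tvec" (3), from world to camera coordinates, as OpenCV has them. Camera axes: x right, y down, z forward; pixel columns grow to the right and rows downward; lengths in m; the calibration is good to about 2 mm. A picture is of the moment at which its call begins. There is no depth.
- ctrl.finish_job(): hands the job in, once; it reports no verdict.
The state is a dict: "t": time; "q": joint angles; "dq": joint speeds; "effort": joint torques, N m; "tool_pos": TCP position; "tool_rot": TCP orientation; "contact_force": force on the tool from outside, world axes, zero at the start; "wrist_torque": the same for the moment, N m; "opening": finger opening in m.
Only numpy, scipy, OpenCV 4.12 (cv2) and the standard library are available. Lean on these libraries where they do the work, as an engineer would, in place of code of your own. Each camera call takes 0.05 s, during which the arm holds its last target.

## Task

Measure the bore of the tent pole's socket tube with the telescoping gauge: take the gauge out of its wooden holder, feel for the opening of the socket and lower the gauge straight in until its flange sits flat on the rim; only then press the button on its top so that the plungers spring out against the wall, and let the button go to lock them. Then draw the gauge straight out without disturbing the locked plungers and stand it back down in its holder, flange on the block. Go gently, never pressing the gauge on the socket with more than about 3 kg (30 N), and leave the jar, the cup and the bread roll where they are.

Things in the scene. Friction and masses are not known exactly. Their poses are not given: they have to be found in the camera images.
- foot: foot of a marquee pole, fixed on the table: dark steel base plate 200 x 150 x 8 mm, two steel rails along its x axis. Origin: centre of the plate's underside; z up. A carriage between the rails carries an upright aluminium socket tube: bore 44 mm, outer diameter 58 mm, plain flat rim 64 mm above the table, open down to 16 mm above the table
- socket_mid (a point): point above the foot's centre at the rim's height, 64 mm above the table; axes as the foot. NOT the socket's axis: the tube is loose and stands anywhere up to 11 mm either way along the foot's x and 2 mm along its y from here, unmeasured. Pushed sideways it shifts with a stiff rub of about 4 N, at most 14 mm along x, 3 mm along y. It stands on rubber and sinks 1 mm per 8 N
- holder: fixed block of plain wood 90 x 90 mm, 50 mm high, with an upright through hole of 54 mm in the middle of its top. Origin: centre of the underside; z up
- holder_mouth (a point): centre of the hole in the holder at the height of the block's top, 50 mm above the table
- gauge_grip (a point): middle of the handle of the gauge, a round upright tool of 0.3 to 0.5 kg, on its axis, 43 mm above the underside of its flange. Aluminium handle 24 mm in diameter, from 5 to 75 mm above the flange's underside, then the button (to 85 mm). It starts standing in the holder, flange on the block, plungers locked in
- gauge_flange (a point): on the gauge's axis at the underside of its steel flange (70 mm wide, 5 mm thick); z up the handle. Below it the round steel head, 41 mm in diameter, 40 mm long, 1.5 mm chamfer at its foot: enters the socket only within about 3 mm of its axis, 1.5 mm to spare all round. It comes to 64 mm above the table seated on the socket, 50 mm on the holder
- button_top (a point): centre of the top of the gauge's steel button, 18 mm in diameter, 85 mm above the flange's underside. It starts to move at 8 N and is fully down (4 mm) at 12 N; while it is down the plungers are free and spring out, and when it comes up by its own spring they are locked where they are
- tip_a (a point): tip of one of the two plungers, 8 mm thick, in opposite sides of the gauge's head (along the gauge's x axis), 28 mm below the flange's underside. Locked in, the tips are 40 mm apart; free in the open air 52 mm; each has its own weak spring of about 1 N. The lock holds against about 10 N along the plunger
- tip_b (a point): tip of the opposite plunger; the distance between the two tips is the reading, 44 mm in this socket
- jar: closed glass jar, 56 mm in diameter, 75 mm high, origin at the centre of its underside; a bystander
- cup: clear plastic cup, 76 mm in diameter at the rim, 95 mm high, origin at the centre of its underside; a bystander
- roll: bread roll, 88 mm in diameter, 50 mm high, origin at the centre of its underside; a bystander
Not all that is in view belongs to the job. What is shaped like the holder but blue is not meant.

How it is judged:
By the outcome, as a careful person would: the job done as asked, in the order asked, and still so for the second after the job is handed in, with the robot touching nothing.
It also fails if it takes over 64 s, if anything falls off the work surface, if the arm or the gripper's body presses on something with over 40 N, if the wrist force passes 120 N, or if a joint passes its speed limit or range.

## Working session

There is one attempt and no reset: what is moved stays moved. The work goes in short steps, Python scripts to look and compute and a tool call to move; the robot and the scene stay as the last step left them, time stands still between calls to the robot, and variables do not carry over. Pictures are saved under pics/ and viewed, and the job is handed in when it is done.

Besides the shell and the picture viewer there is one more tool, called after "Request:" as name(argument=value, ...) on one line, values as JSON. apply_moves: Moves the arm, as the interface text tells. Its arguments: {"type":"object","properties":{"rows":{"type":"array","items":{"type":"array","items":{"type":"number"}}},"grip":{"type":"number"},"squeeze":{"type":"number"}},"required":["rows"]}

```bash
ls; mkdir -p pics
python3 - <<'E'
from station import ctrl
import cv2
o=ctrl.get_obs();print(o)
for n in("side","top"):
    d=ctrl.get_image(n);cv2.imwrite(f"pics/{n}0.png",d["color"]);print(n,d["mtx"],d["rvec"],d["tvec"])
E
```

```text
pics
{'t': 0.0, 'q': array([-1.35498958e+00,  5.33836349e-02,  1.61432208e+00,  4.30451345e-06,
        1.47598263e+00, -1.19002585e-01]), 'dq': array([-1.47718502e-03,  5.57671848e-04,  7.41517818e-04,  7.48551064e-05,
       -3.70781705e-04, -1.44661654e-03]), 'effort': array([-2.37166212e-03, -3.93680906e+01, -3.70175457e+01, -3.59102041e-04,
        7.04679958e-03,  7.29043109e-06]), 'tool_pos': array([ 0.20521877, -0.5896134 ,  0.19972971]), 'tool_rot': array([-3.09561078e+00, -5.23114832e-01,  1.52448653e-04]), 'contact_force': array([-0.29490624,  0.24907906, -0.6047336 ]), 'wrist_torque': array([ 0.02720909, -0.03736264,  0.05238338]), 'opening': 0.08539741342248808}
side [[437.69435375   0.         316.74947332]
 [  0.         437.69435375 244.70098629]
 [  0.           0.           1.        ]] [ 0.72000058 -2.42874743  1.35872169] [0.43839757 0.29165946 0.69042165]
top [[510.41741677   0.         311.7788221 ]
 [  0.         510.41741677 242.69060515]
 [  0.           0.           1.        ]] [ 2.18570756 -2.13673427  0.11719298] [-0.04894666  0.57259896  1.13368586]
```

View pics/side0.png

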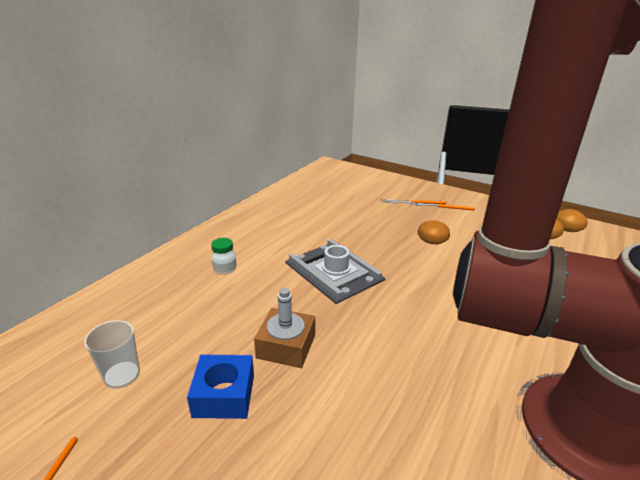

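View pics/top0.png

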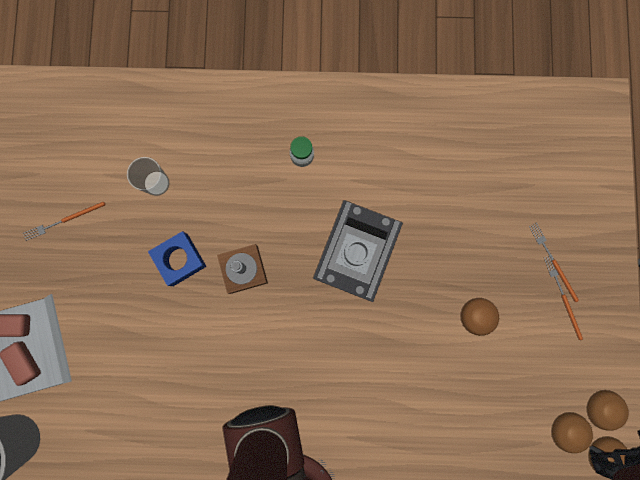

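The side view shows the gauge in its brown holder at about (285,325) and the foot at (335,265). In the top view the holder is at (242,268) and the socket at (357,253), with the arm clear of both. Next I enlarge these areas.

```bash
cat > h.py <<'E'
import cv2,numpy as np,pickle
def crop(img,x0,y0,w,h,s,fn):
    c=cv2.resize(img[y0:y0+h,x0:x0+w],None,fx=s,fy=s,interpolation=cv2.INTER_CUBIC)
    for i in range(0,w,10):
        cv2.putText(c,str(x0+i),(i*s,9),0,.33,(0,255,255),1) if i%20==0 else 0; cv2.line(c,(i*s,10),(i*s,16),(0,255,255),1)
    for i in range(0,h,10):
        cv2.putText(c,str(y0+i),(0,i*s+4),0,.33,(0,255,255),1) if i%20==0 else 0; cv2.line(c,(22,i*s),(28,i*s),(0,255,255),1)
    cv2.imwrite(fn,c)
def proj(d,P):
    return cv2.projectPoints(np.array(P,float).reshape(-1,3),d["rvec"],d["tvec"],d["mtx"],None)[0].reshape(-1,2)
def back(d,uv,z):
    R=cv2.Rodrigues(d["rvec"])[0];K=d["mtx"];C=-R.T@np.ravel(d["tvec"])
    r=R.T@np.linalg.inv(K)@np.array([uv[0],uv[1],1.]);return C+r*(z-C[2])/r[2]
def shot(tag):
    from station import ctrl
    D={n:ctrl.get_image(n) for n in("side","top")}
    pickle.dump(D,open(f"pics/{tag}.pkl","wb"));return D
E
python3 - <<'E'
from h import *
D=shot("a")
crop(D["top"]["color"],210,235,70,65,11,"pics/th.png")
crop(D["top"]["color"],305,190,105,120,5,"pics/tf.png")
crop(D["side"]["color"],245,275,80,95,6,"pics/sh.png")
crop(D["side"]["color"],280,230,110,75,7,"pics/sf.png")
for n in D:
    R=cv2.Rodrigues(D[n]["rvec"])[0];print(n,-R.T@np.ravel(D[n]["tvec"]))
E
```

```text
side [0.13923819 0.60528056 0.60678489]
top [ 0.44253819 -0.04249915  1.19074042]
```

View pics/th.png

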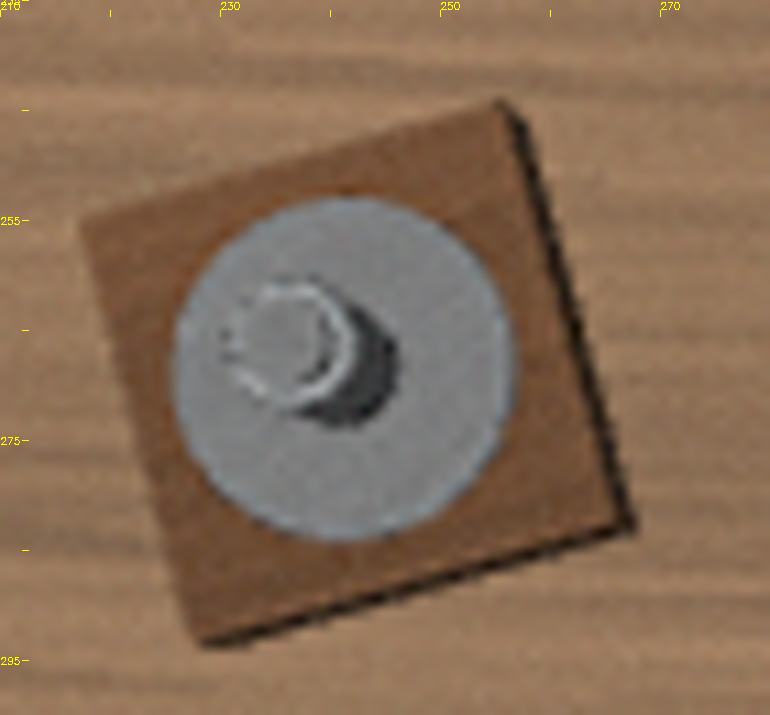

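View pics/tf.png

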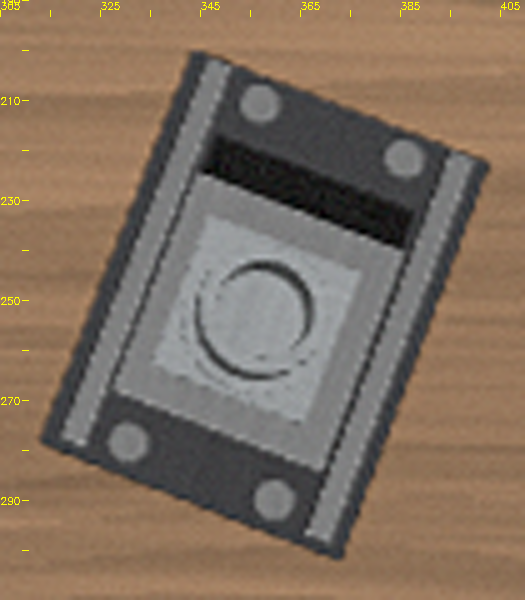

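View pics/sh.png

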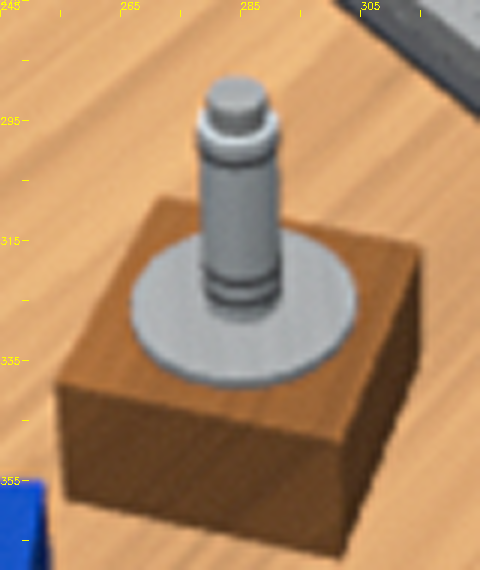

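View pics/sf.png

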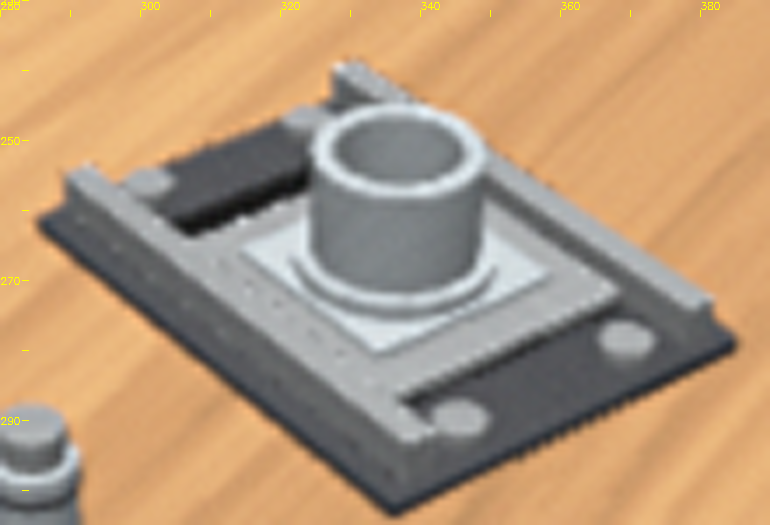

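Run:
```python
from h import *
D=pickle.load(open("pics/a.pkl","rb"))
t,s=D["top"],D["side"]
# holder top corners (z=.05)
th=lambda x,y:(210+x/11,235+y/11)
hc=[back(t,th(*p),.05) for p in [(78,218),(503,97),(636,525),(200,645)]]
hc=np.array(hc);print("holder top view",hc.mean(0),np.linalg.norm(hc-np.roll(hc,1,0),axis=1))
sh=lambda x,y:(245+x/6,275+y/6)
hs=np.array([back(s,sh(*p),.05) for p in [(160,197),(422,245),(343,443),(55,383)]])
print("holder side view",hs.mean(0),np.linalg.norm(hs-np.roll(hs,1,0),axis=1))
print(np.degrees(np.arctan2(*(hc[1]-hc[0])[:2][::-1])),np.degrees(np.arctan2(*(hs[1]-hs[0])[:2][::-1])))
# flange centre top view z=.055; button top z=.135
print("flange top", back(t,th(345,369),.055),"button",back(t,th(278,340),.135))
print("flange side", back(s,sh(244,303),.055),"button side",back(s,sh(237,96),.135))
# foot plate corners z=.008
tf=lambda x,y:(305+x/5,190+y/5)
fc=np.array([back(t,tf(*p),.008) for p in [(192,52),(490,160),(340,557),(40,440)]])
print("foot",fc.mean(0),np.linalg.norm(fc-np.roll(fc,1,0),axis=1),fc)
sf=lambda x,y:(280+x/7,230+y/7)
fs=np.array([back(s,sf(*p),.008) for p in [(395,510),(738,345),(38,222)]])
print("foot side mid of diag",(fs[1]+fs[2])/2, np.linalg.norm(fs[1]-fs[0]),np.linalg.norm(fs[2]-fs[0]))
print("rim side", back(s,sf(398,151),.064))
c=t["color"][230:280,330:385]
c=cv2.normalize(np.clip(c.astype(int),90,210),None,0,255,cv2.NORM_MINMAX).astype(np.uint8)
cv2.imwrite("pics/rimt.png",cv2.resize(c,None,fx=12,fy=12,interpolation=cv2.INTER_CUBIC))
```

```text
holder top view [0.50959524 0.11822917 0.05      ] [0.09066354 0.08993034 0.09170413 0.09125585]
holder side view [0.51239037 0.12018418 0.05      ] [0.08917664 0.08855392 0.08998638 0.08986651]
-72.67669901642745 -162.10400687837142
flange top [0.50951436 0.11939963 0.055     ] button [0.50997329 0.12082718 0.135     ]
flange side [0.51187866 0.12140825 0.055     ] button side [0.51177451 0.12125936 0.135     ]
foot [ 0.56141735 -0.14412341  0.008     ] [0.19592244 0.14837837 0.19849193 0.14816568] [[ 0.67812076 -0.1079433   0.008     ]
 [ 0.62984649 -0.24824916  0.008     ]
 [ 0.44353932 -0.17977516  0.008     ]
 [ 0.49416285 -0.040526    0.008     ]]
foot side mid of diag [ 0.56130293 -0.13859846  0.008     ] 0.14541913084424496 0.196169497635838
rim side [ 0.55473638 -0.13691398  0.064     ]
```

View pics/rimt.png

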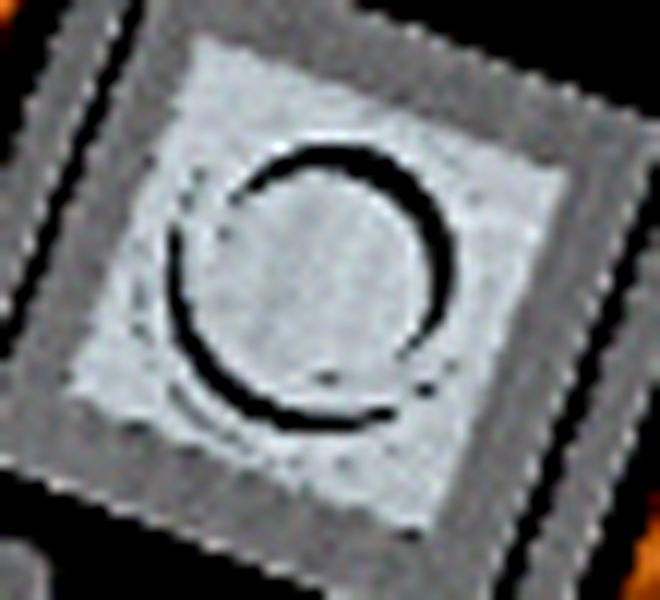

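```bash
cat >> h.py <<'E'
def to(target,yaw=None):
    """target world xyz (TCP); print row in tool axes"""
    from station import ctrl
    from scipy.spatial.transform import Rotation as R_
    o=ctrl.get_obs();R=R_.from_rotvec(o["tool_rot"])
    d=R.inv().apply(np.array(target)-o["tool_pos"])*100
    # desired: exactly down, given yaw of tool x (default present)
    x=R.as_matrix()[:,0]; y=np.arctan2(x[1],x[0]) if yaw is None else np.radians(yaw)
    M=np.array([[np.cos(y),np.sin(y),0],[np.sin(y),-np.cos(y),0],[0,0,-1]]).T
    M=np.column_stack([[np.cos(y),np.sin(y),0],[np.sin(y),-np.cos(y),0],[0,0,-1]])
    r=(R.inv()*R_.from_matrix(M)).as_rotvec()
    print("yaw",np.degrees(np.arctan2(x[1],x[0])).round(2),"row",np.round(d,2),np.round(np.degrees(r)/5,3))
def st():
    from station import ctrl
    o=ctrl.get_obs()
    print({k:np.round(o[k],4) for k in("t","q","tool_pos","tool_rot","contact_force","opening")})
E
python3 - <<'E'
from h import *
D=pickle.load(open("pics/a.pkl","rb"))
t,s=D["top"],D["side"]
print("rim top",back(t,(357.6,251.2),.064))
a=np.linspace(0,6.283,80)
for n,c in(("top",back(t,(357.6,251.2),.064)),("side",back(s,(280+398/7,230+151/7),.064))):
    im=cv2.resize(D[n]["color"],None,fx=8,fy=8,interpolation=cv2.INTER_CUBIC)
    for r in(.022,.029):
        p=proj(D[n],np.c_[c[0]+r*np.cos(a),c[1]+r*np.sin(a),0*a+.064])
        cv2.polylines(im,[np.int32((p+.5)*8-.5)],True,(0,0,255),1)
    m=np.int32(proj(D[n],[c])[0]*8);cv2.imwrite(f"pics/fit_{n}.png",im[m[1]-180:m[1]+180,m[0]-200:m[0]+200])
to((.511,.1198,.20))
E
```

```text
rim top [ 0.55327247 -0.13812455  0.064     ]
yaw 19.18 row [ 52.19 -56.98   0.1 ] [-0.015 -0.001  0.   ]
```

View pics/fit_top.png

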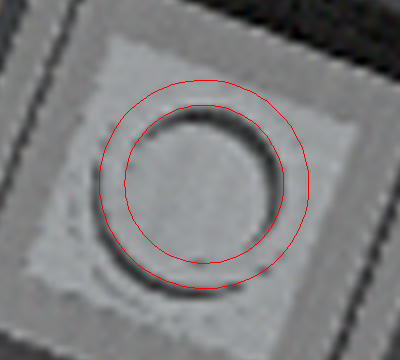

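View pics/fit_side.png

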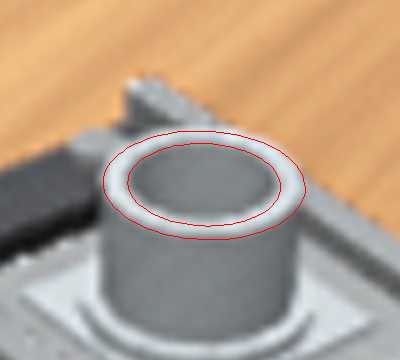

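The two views agree apart from a constant offset of about 2 mm, and the sizes check out. I'll move above the gauge.

Request:
apply_moves(rows=[[4,-4.4,-1,0,0,0],[8,-8.7,-1,0,0,0],[12,-13.1,-1,0,0,0],[16,-17.5,-1,0,0,0],[20,-21.8,-1,0,0,0],[24,-26.2,-1,0,0,0],[27,-29.5,-1,0,0,0],[30,-32.8,-1,0,0,0],[33,-36,-1,0,0,0],[36,-39.3,-1,0,0,0],[39,-42.6,-1,0,0,0],[42,-45.9,-1,0,0,0],[45,-49.1,-1,0,0,0],[48,-52.4,-0.5,0,0,0],[50.5,-55.1,0,0,0,0],[52.2,-57,0.1,0,0,0],[52.2,-57,0.1,0,0,0],[52.2,-57,0.1,0,0,0]], grip=0, squeeze=40)

```text
t: 2.0
tool_pos: [0.5107, 0.1201, 0.1997]
tool_rot: [-3.096, -0.525, 0.002]
contact_force: [0.3, -0.0, -0.2]
opening: 0.0853
```

Run:
```python
from h import *
st();to((.511,.1198,.076))
D=shot("b")
crop(D["top"]["color"],180,210,130,110,6,"pics/bt.png")
crop(D["side"]["color"],220,200,130,170,4,"pics/bs.png")
```

```text
{'t': np.float64(2.0), 'q': array([ 8.8600e-02, -1.8820e-01,  1.8445e+00,  8.0000e-04,  1.4866e+00,
        1.3234e+00]), 'tool_pos': array([0.5107, 0.1201, 0.1997]), 'tool_rot': array([-3.0965e+00, -5.2520e-01,  1.8000e-03]), 'contact_force': array([ 0.2523, -0.0256, -0.1755]), 'opening': np.float64(0.0853)}
yaw 19.25 row [ 0.03  0.05 12.37] [-0.012  0.011 -0.   ]
```

View pics/bs.png

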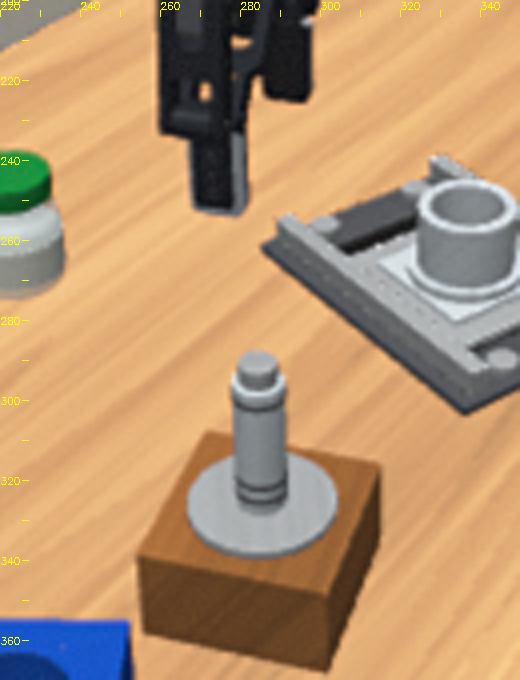

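View pics/bt.png

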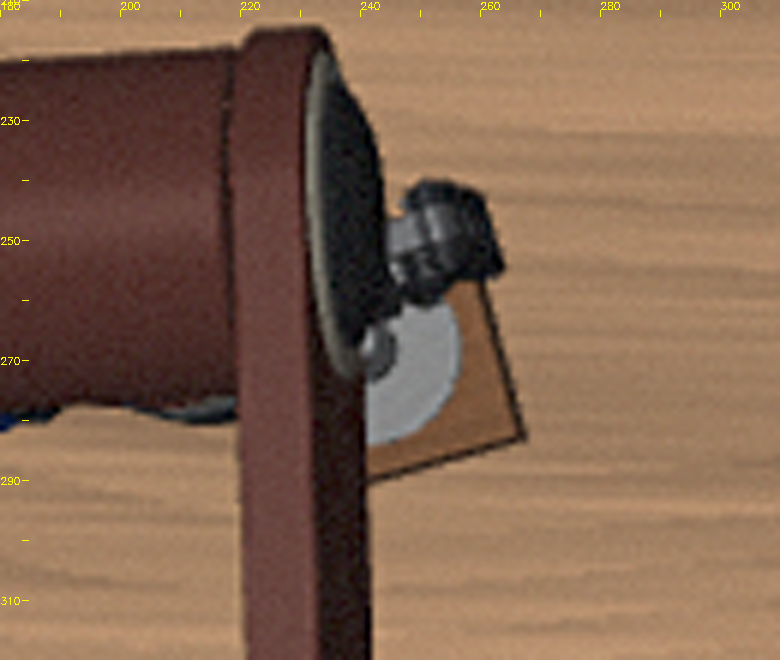

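Run:
```python
from h import *
D=pickle.load(open("pics/b.pkl","rb"))
for z in(.2,.213):
    c=np.array([.5107,.1201,z]);y=np.array([.328,-.944,0])
    print(z,proj(D["side"],[c,c+.0427*y,c-.0427*y,c+.057*y,c-.057*y]))
```

```text
0.2 [[284.30083034 259.94554271]
 [291.50378983 246.84476972]
 [276.3666843  274.37620087]
 [293.76990086 242.72315744]
 [273.52643946 279.54205012]]
0.213 [[284.0708242  253.41122466]
 [291.3492326  240.49647264]
 [276.04624703 267.64997282]
 [293.63777344 236.43570333]
 [273.17176187 272.75043722]]
```

Request:
apply_moves(rows=[[0.0,0.1,2,0,0,0],[0.0,0.1,4.5,0,0,0],[0,0.1,7,0,0,0],[0,0.1,9,0,0,0],[0,0.1,11,0,0,0],[0,0.1,12.2,0,0,0],[0,0.1,12.4,0,0,0],[0,0.1,12.4,0,0,0]])

```text
t: 2.9
tool_pos: [0.5112, 0.1178, 0.0764]
tool_rot: [-3.097, -0.52, -0.0]
contact_force: [0.1, 0.5, 0.3]
opening: 0.0853
```

Run:
```python
from h import *
st();D=shot("c")
crop(D["side"]["color"],220,190,130,170,4,"pics/cs.png")
crop(D["top"]["color"],180,210,130,110,6,"pics/ct.png")
print(proj(D["side"],[.5112,.1178,.0764]))
```

```text
{'t': np.float64(2.9), 'q': array([ 8.4000e-02, -7.6300e-02,  1.9566e+00,  1.0000e-03,  1.2612e+00,
        1.3216e+00]), 'tool_pos': array([0.5112, 0.1178, 0.0764]), 'tool_rot': array([-3.0973e+00, -5.2030e-01, -3.0000e-04]), 'contact_force': array([0.0898, 0.509 , 0.2574]), 'opening': np.float64(0.0853)}
[[286.81305405 315.67090698]]
```

View pics/cs.png

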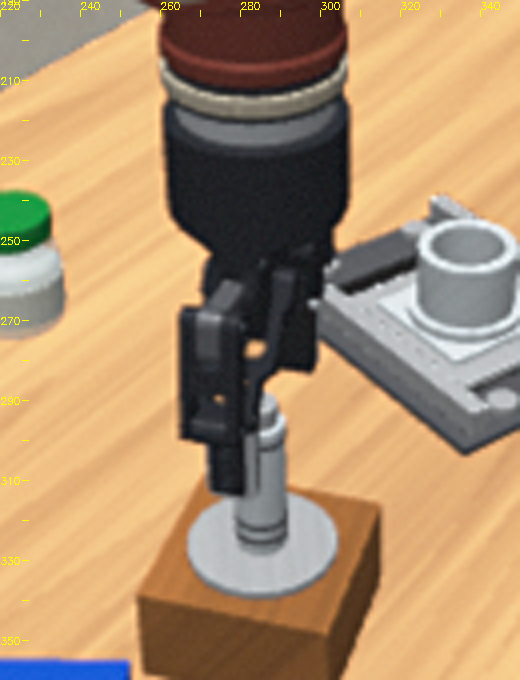

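The open fingertips look higher in the side view, around row 313, than the TCP figure suggests (about 323). I'll part-close them without touching the handle and check the geometry.

Request:
apply_moves(rows=[[0.0,-0.2,0,0,0,0],[0,-0.2,0,0,0,0],[0,-0.2,0,0,0,0],[0,-0.2,0,0,0,0]], grip=0.5)

```text
t: 3.4
tool_pos: [0.5115, 0.1201, 0.0777]
tool_rot: [-3.097, -0.521, -0.004]
contact_force: [0.9, 0.0, -0.6]
opening: 0.0426
```

Run:
```python
from h import *
st();D=shot("d")
crop(D["side"]["color"],240,240,70,100,6,"pics/ds.png")
o=.0215
from station import ctrl
p=ctrl.get_obs()["tool_pos"];y=np.array([.328,-.944,0]);x=np.array([.944,.328,0])
for z in (0,.02,.04):
  print(z,proj(D["side"],[p+[0,0,z]+o*y+a*x for a in(-.011,.011)]+[p+[0,0,z]-o*y+a*x for a in(-.011,.011)]).round(1).tolist())
```

```text
{'t': np.float64(3.4), 'q': array([ 8.8400e-02, -7.7600e-02,  1.9556e+00,  9.0000e-04,  1.2612e+00,
        1.3254e+00]), 'tool_pos': array([0.5115, 0.1201, 0.0777]), 'tool_rot': array([-3.0973, -0.5215, -0.0039]), 'contact_force': array([ 0.8636,  0.005 , -0.6163]), 'opening': np.float64(0.0426)}
0 [[295.0, 309.4], [283.7, 307.5], [288.4, 324.7], [276.5, 322.6]]
0.02 [[294.9, 300.9], [283.4, 299.1], [288.1, 316.1], [276.1, 314.0]]
0.04 [[294.7, 292.3], [283.0, 290.4], [287.8, 307.2], [275.7, 305.2]]
```

View pics/ds.png

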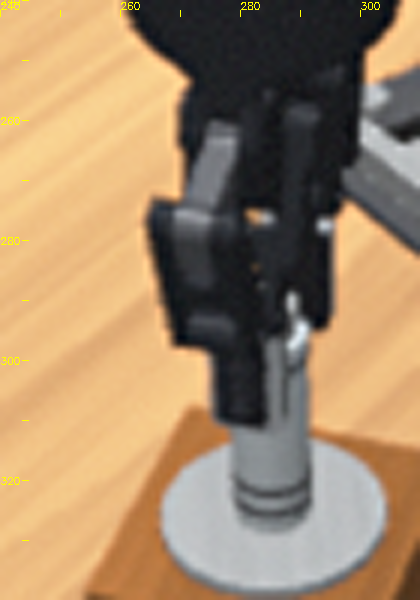

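The fingertips appear about 25 mm above the nominal position. I'll raise the arm and shut the fingers to calibrate the tip location.

Request:
apply_moves(rows=[[0,0,-2,0,0,0],[0,0,-4.5,0,0,0],[0,0,-7,0,0,0],[0,0,-9,0,0,0],[0,0,-9,0,0,0],[0,0,-9,0,0,0],[0,0,-9,0,0,0],[0,0,-9,0,0,0]], grip=1)

```text
t: 4.3
tool_pos: [0.5102, 0.1199, 0.1656]
tool_rot: [-3.097, -0.521, 0.001]
contact_force: [0.0, -0.0, 0.6]
opening: 0.0005
```

Run:
```python
from h import *
st();D=shot("e")
crop(D["side"]["color"],240,200,70,100,6,"pics/es.png")
from station import ctrl
p=ctrl.get_obs()["tool_pos"]
for z in (0,.02,.04):
  print(z,proj(D["side"],[p+[0,0,z]]).round(1).tolist())
```

```text
{'t': np.float64(4.3), 'q': array([ 8.8200e-02, -1.6610e-01,  1.8825e+00,  9.0000e-04,  1.4262e+00,
        1.3254e+00]), 'tool_pos': array([0.5102, 0.1199, 0.1656]), 'tool_rot': array([-3.097e+00, -5.212e-01,  1.500e-03]), 'contact_force': array([ 0.0467, -0.0305,  0.6081]), 'opening': np.float64(0.0005)}
0 [[285.1, 276.4]]
0.02 [[284.7, 266.8]]
0.04 [[284.4, 256.9]]
```

View pics/es.png

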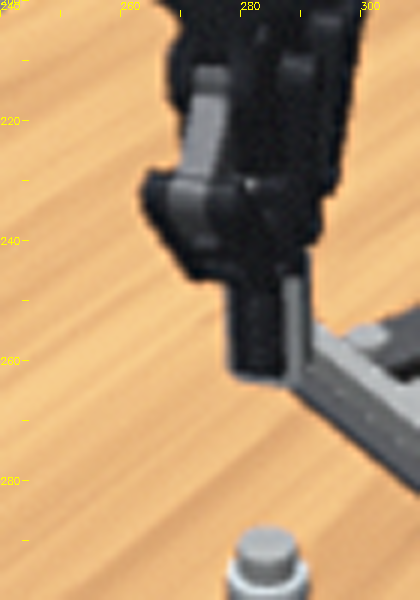

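Run:
```python
from h import *
D=pickle.load(open("pics/e.pkl","rb"))
crop(D["top"]["color"],190,210,100,90,7,"pics/et.png")
p=np.array([.5102,.1199,.1656])
for z in(0,.025,.073,.1,.15): print(z,proj(D["top"],[p+[0,0,z]]).round(1))
```

```text
0 [[233.4 264.8]]
0.025 [[231.4 263.9]]
0.073 [[227.4 262.1]]
0.1 [[224.9 261. ]]
0.15 [[219.9 258.7]]
```

View pics/et.png

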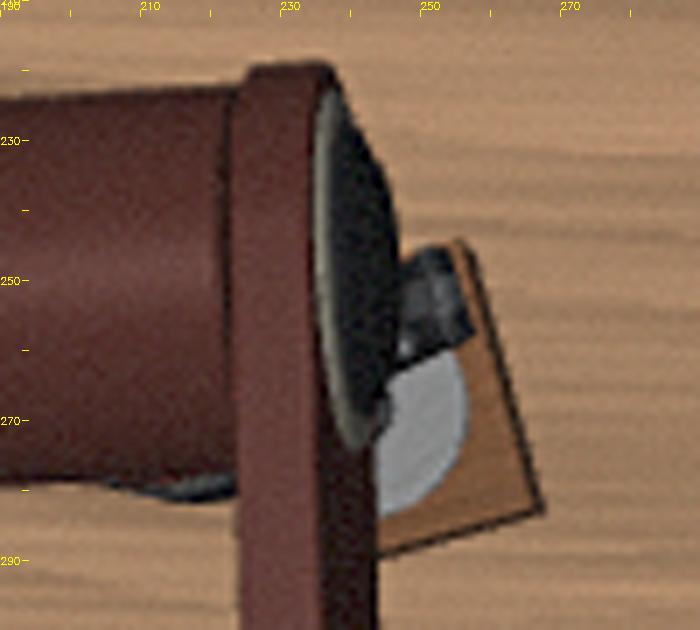

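Run:
```python
import pickle,cv2
D=pickle.load(open("pics/e.pkl","rb"));cv2.imwrite("pics/e_side.png",D["side"]["color"])
```

```text
(no output)
```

View pics/e_side.png

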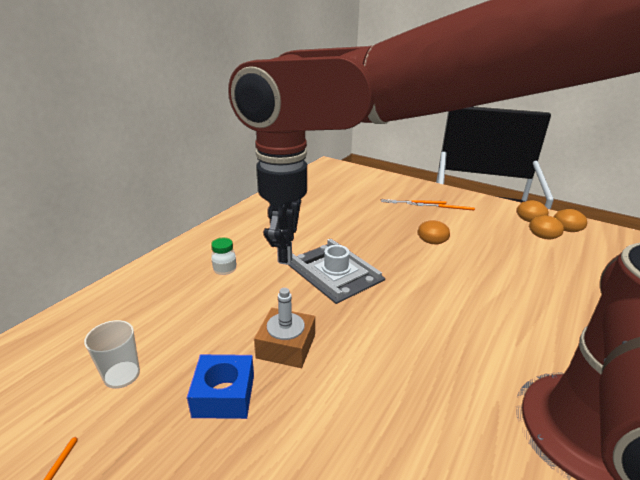

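Side view: shut tips at (285,264), predicted (285,276). The tips therefore look either about 25 mm higher or farther away than reported. I'll go lower over the button, still clear of it, and look again.

Request:
apply_moves(rows=[[0.05,0,1,0,0,0],[0.05,0,2,0,0,0],[0.05,0,2.3,0,0,0],[0.05,0,2.3,0,0,0]])

```text
t: 4.8
tool_pos: [0.51, 0.12, 0.1415]
tool_rot: [-3.097, -0.521, 0.004]
contact_force: [0.1, -0.5, 0.4]
opening: 0.0003
```

Run:
```python
from h import *
st();D=shot("f")
crop(D["side"]["color"],250,240,60,80,7,"pics/fs.png")
from station import ctrl
p=ctrl.get_obs()["tool_pos"]
print(proj(D["side"],[p]), back(D["side"],(285,264),.1656))
```

```text
{'t': np.float64(4.8), 'q': array([ 8.8500e-02, -1.4480e-01,  1.9047e+00,  9.0000e-04,  1.3846e+00,
        1.3256e+00]), 'tool_pos': array([0.51  , 0.12  , 0.1415]), 'tool_rot': array([-3.0969, -0.5213,  0.0043]), 'contact_force': array([ 0.0752, -0.4788,  0.4052]), 'opening': np.float64(0.0003)}
[[285.14602186 287.17438504]] [0.53333315 0.0889073  0.1656    ]
```

View pics/fs.png

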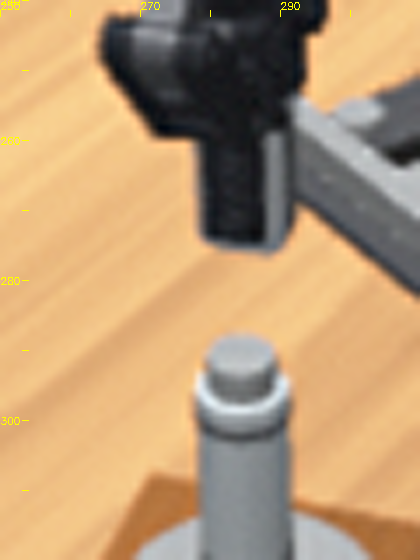

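The tips really do sit about 24 mm above the reported TCP; the side view shows a 15 px gap to the button, where 3 px was predicted. A grasp at TCP z of about 0.065 lands on the handle under either reading and keeps the body off the button. I'll open to half and go down.

Request:
apply_moves(rows=[[0.1,0,0,0,0,0],[0.1,0,0,0,0,0],[0.1,0,0,0,0,0],[0.1,0,2,0,0,0],[0.1,0,4,0,0,0],[0.1,0,5.5,0,0,0],[0.1,0,6.8,0,0,0],[0.1,0,7.5,0,0,0],[0.1,0,7.6,0,0,0],[0.1,0,7.6,0,0,0]], grip=0.45, squeeze=20)

```text
t: 5.9
tool_pos: [0.5122, 0.1205, 0.0673]
tool_rot: [-3.097, -0.521, -0.0]
contact_force: [-1.1, -0.4, -1.0]
opening: 0.047
```

Run:
```python
from h import *
st();D=shot("g")
crop(D["side"]["color"],240,240,80,100,6,"pics/gs.png")
```

```text
{'t': np.float64(5.9), 'q': array([ 8.9100e-02, -6.1100e-02,  1.9588e+00,  9.0000e-04,  1.2437e+00,
        1.3261e+00]), 'tool_pos': array([0.5122, 0.1205, 0.0673]), 'tool_rot': array([-3.0972e+00, -5.2120e-01, -4.0000e-04]), 'contact_force': array([-1.0647, -0.3504, -0.9573]), 'opening': np.float64(0.047)}
```

View pics/gs.png

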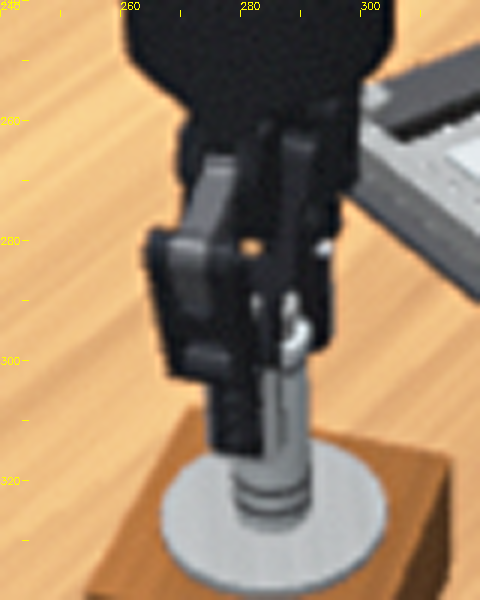

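Request:
apply_moves(rows=[[0,0,0.2,0,0,0],[0,0,0.2,0,0,0],[0,0,0.2,0,0,0],[0,0,0.2,0,0,0]], grip=1, squeeze=20)

```text
t: 6.4
tool_pos: [0.5133, 0.1203, 0.0666]
tool_rot: [-3.098, -0.521, -0.004]
contact_force: [0.9, -2.6, 0.7]
opening: 0.0231
```

Run:
```python
from h import *
st();to((.511,.1198,.065),109.2)
```

```text
{'t': np.float64(6.4), 'q': array([ 8.8800e-02, -5.9600e-02,  1.9587e+00,  4.0000e-04,  1.2398e+00,
        1.3260e+00]), 'tool_pos': array([0.5133, 0.1203, 0.0666]), 'tool_rot': array([-3.0979, -0.5213, -0.0044]), 'contact_force': array([ 0.9297, -2.5614,  0.7184]), 'opening': np.float64(0.0231)}
yaw 19.11 row [-0.23 -0.03  0.16] [  0.028  -0.022 -18.019]
```

Request:
apply_moves(rows=[[0,0,0.1,0,0,0],[0,0,0.1,0,0,0],[0,0,0.1,0,0,0],[0,0,0.1,0,0,-1.6],[0,0,0.1,0,0,-3.2],[0,0,0.1,0,0,-4.8],[0,0,0.1,0,0,-6.4],[0,0,0.1,0,0,-8],[0,0,0.1,0,0,-9.6],[0,0,0.1,0,0,-11.2],[0,0,0.1,0,0,-12.8],[0,0,0.1,0,0,-14.4],[0,0,0.1,0,0,-16],[0,0,0.1,0,0,-17.6],[0,0,0.1,0,0,-18],[0,0,0.1,0,0,-18],[0,0,0.1,0,0,-18]], grip=0.5)

```text
t: 8.1
tool_pos: [0.5132, 0.1204, 0.0655]
tool_rot: [1.822, 2.557, 0.003]
contact_force: [0.2, 0.2, -0.4]
opening: 0.043
```

Request:
apply_moves(rows=[[0,0,0,0,0,0],[0,0,0,0,0,0],[0,0,0,0,0,0],[0,0,0,0,0,0]], grip=1, squeeze=60)

```text
t: 8.5
tool_pos: [0.5135, 0.1205, 0.0656]
tool_rot: [1.822, 2.557, 0.004]
contact_force: [1.1, 1.0, -0.2]
opening: 0.0225
```

Run:
```python
from h import *
st();to((.511,.1198,.130));D=shot("h")
crop(D["side"]["color"],240,240,80,100,6,"pics/hs.png")
```

```text
{'t': np.float64(8.5), 'q': array([ 8.9000e-02, -5.8200e-02,  1.9592e+00,  8.0000e-04,  1.2373e+00,
       -2.4370e-01]), 'tool_pos': array([0.5135, 0.1205, 0.0656]), 'tool_rot': array([1.8221, 2.5568, 0.0042]), 'contact_force': array([ 1.0962,  0.9744, -0.1943]), 'opening': np.float64(0.0225)}
yaw 109.05 row [ 0.01 -0.24 -6.44] [0.038 0.001 0.   ]
```

View pics/hs.png

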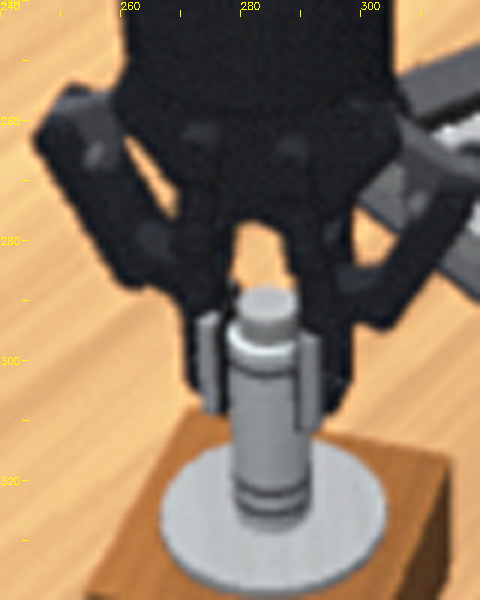

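The side view now shows the handle cleanly gripped, pads at rows 295–312, with the button at (285,290) free below the body. Now I lift straight up.

Request:
apply_moves(rows=[[0,0,-1,0,0,0],[0,0,-2.5,0,0,0],[0,0,-4.5,0,0,0],[0,0,-6.5,0,0,0],[0,0,-8.5,0,0,0],[0,0,-10,0,0,0],[0,0,-10,0,0,0],[0,0,-10,0,0,0]])

```text
t: 9.4
tool_pos: [0.5129, 0.1203, 0.1655]
tool_rot: [1.822, 2.557, 0.004]
contact_force: [-0.1, -0.4, -4.6]
opening: 0.0227
```

Run:
```python
from h import *
st();to((.5568,-.1378,.165));D=shot("i")
crop(D["side"]["color"],230,180,120,160,5,"pics/is.png")
```

```text
{'t': np.float64(9.4), 'q': array([ 8.8800e-02, -1.6220e-01,  1.8791e+00,  6.0000e-04,  1.4216e+00,
       -2.4370e-01]), 'tool_pos': array([0.5129, 0.1203, 0.1655]), 'tool_rot': array([1.8222, 2.5568, 0.0039]), 'contact_force': array([-0.1386, -0.3707, -4.6006]), 'opening': np.float64(0.0227)}
yaw 109.04 row [-25.83  -4.28   0.04] [0.036 0.001 0.   ]
```

View pics/is.png

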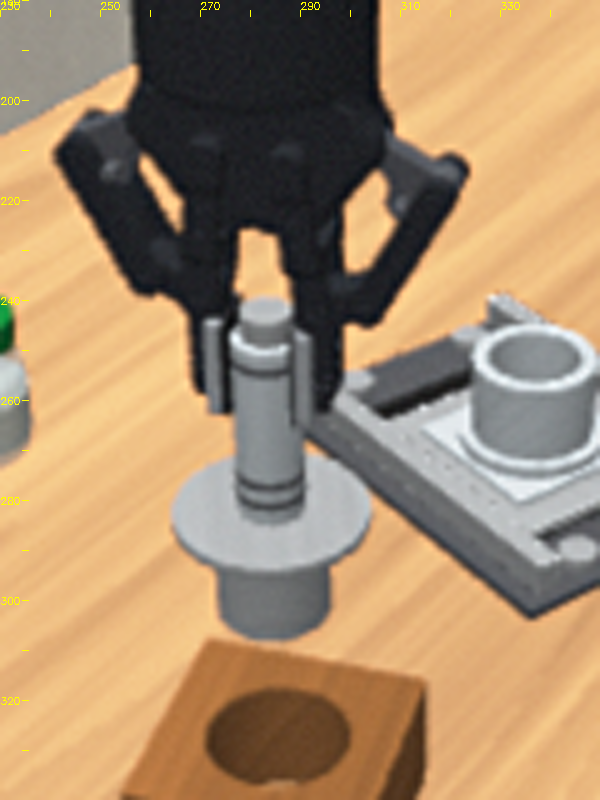

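Request:
apply_moves(rows=[[-1,-0.2,0,0,0,0],[-3,-0.5,0,0,0,0],[-6,-1,0,0,0,0],[-9,-1.5,0,0,0,0],[-12,-2,0,0,0,0],[-15,-2.5,0,0,0,0],[-18,-3,0,0,0,0],[-21,-3.5,0,0,0,0],[-23.5,-3.9,0,0,0,0],[-25.2,-4.2,0,0,0,0],[-25.8,-4.3,0,0,0,0],[-25.8,-4.3,0,0,0,0],[-25.8,-4.3,0,0,0,0]])

```text
t: 10.8
tool_pos: [0.5554, -0.1367, 0.1635]
tool_rot: [-1.822, -2.558, -0.002]
contact_force: [-1.2, 0.6, -3.9]
opening: 0.0225
```

Run:
```python
from h import *
st();D=shot("j")
crop(D["side"]["color"],285,170,110,115,6,"pics/js.png")
crop(D["top"]["color"],310,195,100,100,7,"pics/jt.png")
```

```text
{'t': np.float64(10.8), 'q': array([-3.7230e-01, -4.6500e-02,  1.7755e+00,  1.4000e-03,  1.4134e+00,
       -7.0560e-01]), 'tool_pos': array([ 0.5554, -0.1367,  0.1635]), 'tool_rot': array([-1.8218e+00, -2.5580e+00, -1.8000e-03]), 'contact_force': array([-1.1642,  0.6273, -3.9195]), 'opening': np.float64(0.0225)}
```

View pics/js.png

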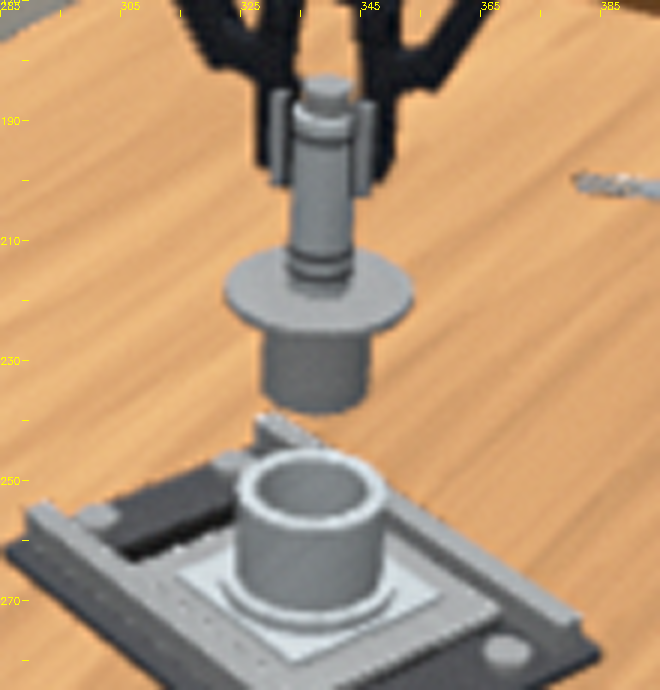

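View pics/jt.png

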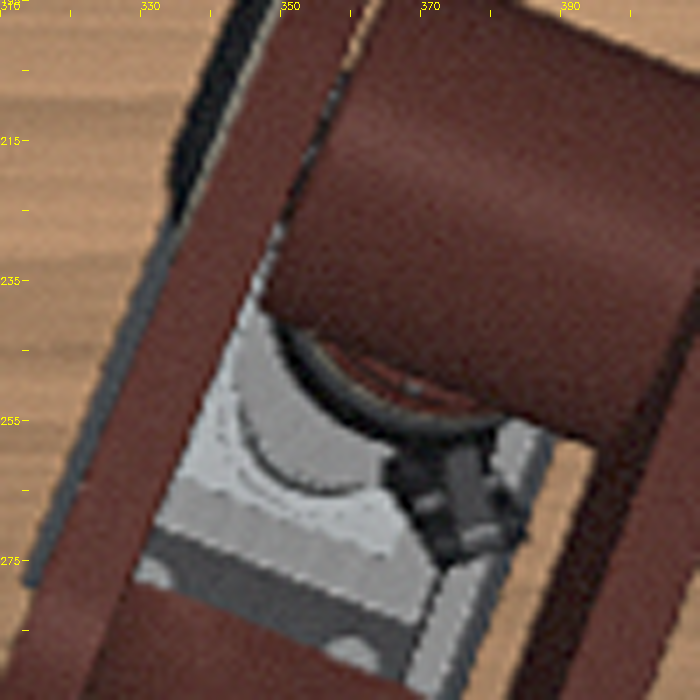

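Run:
```python
from h import *
D=pickle.load(open("pics/j.pkl","rb"));s,t=D["side"],D["top"]
for zf in(.147,.148,.149):
    print(zf,"gauge flange top side",back(s,(338.1,218.4),zf+.005))
print("rim side",back(s,(336.8,251.4),.064))
# ellipse edge check
a=np.linspace(0,6.283,200)
def ext(d,c,r):
    p=proj(d,np.c_[c[0]+r*np.cos(a),c[1]+r*np.sin(a),0*a+c[2]]);return p.min(0).round(1),p.max(0).round(1)
print(ext(s,back(s,(338.1,218.4),.153),.035), ext(s,back(s,(336.8,251.4),.064),.029))
g=back(s,(338.1,218.4),.153);print("head bottom",ext(s,[g[0],g[1],.108],.0205),"vs 328.7..346.8, bottom 238.8")
def ov(n,cs,fn,x0,y0,w,h,k=7):
    im=cv2.resize(D[n]["color"],None,fx=k,fy=k,interpolation=cv2.INTER_CUBIC)
    for c,r,col in cs:
        p=proj(D[n],np.c_[c[0]+r*np.cos(a),c[1]+r*np.sin(a),0*a+c[2]])
        cv2.polylines(im,[np.int32((p+.5)*k-.5)],True,col,1)
    cv2.imwrite(fn,im[y0*k:(y0+h)*k,x0*k:(x0+w)*k])
off=np.array([-.002,-.0015,0])
ov("top",[(np.array([.5533,-.1381,.064]),.029,(0,0,255)),(g+off,.035,(0,255,0))],"pics/jto.png",320,225,80,60,9)
```

```text
0.147 gauge flange top side [ 0.55360205 -0.1344894   0.152     ]
0.148 gauge flange top side [ 0.55269093 -0.13286277  0.153     ]
0.149 gauge flange top side [ 0.55177981 -0.13123613  0.154     ]
rim side [ 0.55521831 -0.13747343  0.064     ]
(array([322.1, 211. ]), array([354.1, 226.2])) (array([324.2, 244.8]), array([349.4, 258.4]))
head bottom (array([328.2, 231.5]), array([346.6, 240.9])) vs 328.7..346.8, bottom 238.8
```

View pics/jto.png

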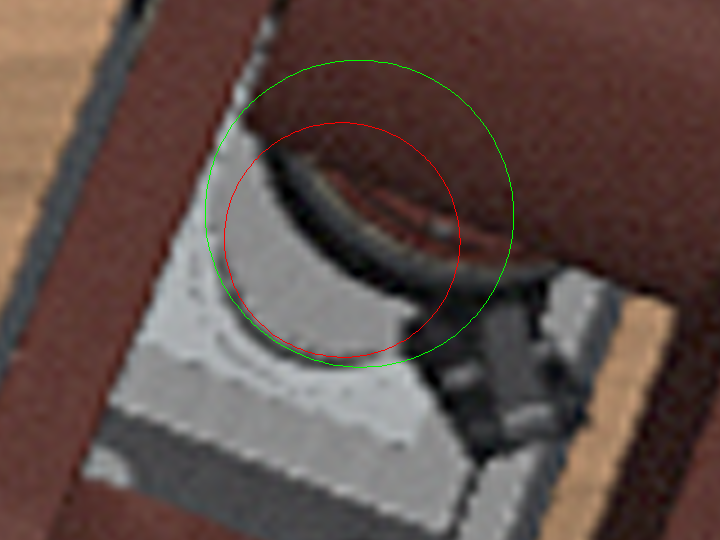

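```bash
cat >> h.py <<'E'
_a=np.linspace(0,2*np.pi,200)
def circ(d,x,y,z,r): return proj(d,np.c_[x+r*np.cos(_a),y+r*np.sin(_a),0*_a+z])
def ovl(d,cs,fn,x0,y0,w,h,k=7):
    im=cv2.resize(d["color"],None,fx=k,fy=k,interpolation=cv2.INTER_CUBIC)
    for x,y,z,r,col in cs: cv2.polylines(im,[np.int32((circ(d,x,y,z,r)+.5)*k-.5)],True,col,1)
    cv2.imwrite(fn,im[y0*k:(y0+h)*k,x0*k:(x0+w)*k])
def gauge(x,y,zf,col=(0,0,255)):
    return [(x,y,zf+.005,.035,col),(x,y,zf,.035,col),(x,y,zf-.0385,.0205,col),(x,y,zf-.04,.019,col),(x,y,zf+.085,.009,col),(x,y,zf+.075,.012,col)]
E
python3 - <<'E'
from h import *
D=pickle.load(open("pics/j.pkl","rb"));s=D["side"]
x,y,_=back(s,(338.1,218.4),.153)
ovl(s,gauge(x,y,.148)+[(.5552,-.1375,.064,.029,(255,0,0)),(.5552,-.1375,.064,.022,(255,0,0))],"pics/js2.png",310,175,60,90,8)
E
```

```text
(no output)
```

View pics/js2.png

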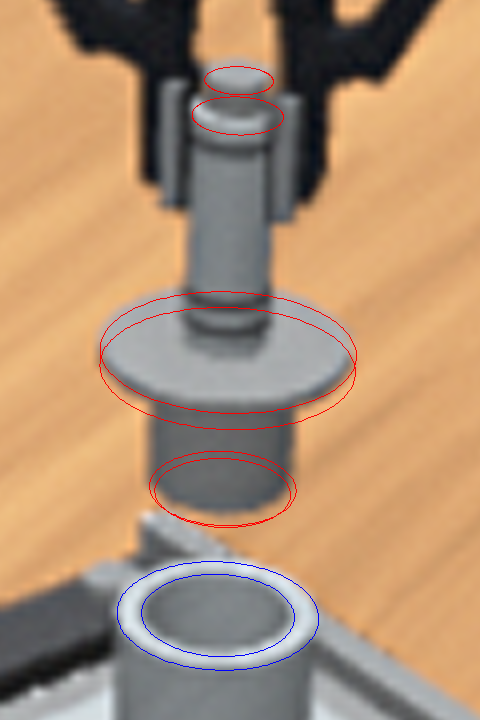

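```bash
cat >> h.py <<'E'
def fitg(d,m,zprior=None,p0=(.55,-.13,.148),tilt=False):
    """m: dict fl,fr,ft,fb,hl,hr,hb,bl,br,bt pixel extents"""
    from scipy.optimize import least_squares
    from scipy.spatial.transform import Rotation as R_
    def pred(p):
        A=R_.from_rotvec([p[3],p[4],0]) if tilt else R_.identity()
        def c(dz,r):
            P=np.c_[r*np.cos(_a),r*np.sin(_a),0*_a+dz]
            return proj(d,A.apply(P)+p[:3])
        f1,f0,h1,h0,b=c(.005,.035),c(0,.035),c(-.0385,.0205),c(-.04,.019),c(.085,.009)
        f=np.r_[f1,f0]
        return dict(fl=f[:,0].min(),fr=f[:,0].max(),ft=f[:,1].min(),fb=f[:,1].max(),hl=h1[:,0].min(),hr=h1[:,0].max(),hb=max(h1[:,1].max(),h0[:,1].max()),bl=b[:,0].min(),br=b[:,0].max(),bt=b[:,1].min())
    def res(p):
        q=pred(p);r=[q[k]-m[k] for k in m]
        if zprior: r.append((p[2]-zprior)/.001)
        if tilt: r+= [p[3]/.01,p[4]/.01]
        return r
    s=least_squares(res,list(p0)+([0,0] if tilt else []),x_scale=[.001]*3+([.01]*2 if tilt else []))
    q=pred(s.x);print(s.x.round(4),{k:round(q[k]-m[k],1) for k in m})
    return s.x
E
python3 - <<'E'
from h import *
D=pickle.load(open("pics/j.pkl","rb"));s=D["side"]
X=lambda v:310+(v+.5)/8-.5
Y=lambda v:175+(v+.5)/8-.5
m=dict(fl=X(100),fr=X(353),ft=Y(288),fb=Y(408),hl=X(150),hr=X(293),hb=Y(511),bl=X(205),br=X(272),bt=Y(60))
fitg(s,m);fitg(s,m,.148);fitg(s,m,.148,tilt=True)
D=pickle.load(open("pics/i.pkl","rb"));s=D["side"]
ovl(s,gauge(.512,.1212,.150),"pics/is2.png",255,230,60,85,8)
E
```

```text
[ 0.5652 -0.1543  0.1387] {'fl': np.float64(0.3), 'fr': np.float64(-0.1), 'ft': np.float64(-0.9), 'fb': np.float64(0.8), 'hl': np.float64(0.1), 'hr': np.float64(0.0), 'hb': np.float64(-0.1), 'bl': np.float64(-0.1), 'br': np.float64(-0.1), 'bt': np.float64(0.1)}
[ 0.5568 -0.1393  0.1479] {'fl': np.float64(-0.0), 'fr': np.float64(0.2), 'ft': np.float64(-1.0), 'fb': np.float64(1.0), 'hl': np.float64(-0.1), 'hr': np.float64(0.2), 'hb': np.float64(0.3), 'bl': np.float64(-0.2), 'br': np.float64(-0.0), 'bt': np.float64(-0.6)}
[ 5.568e-01 -1.392e-01  1.479e-01  1.900e-03  5.000e-04] {'fl': np.float64(-0.1), 'fr': np.float64(0.2), 'ft': np.float64(-1.0), 'fb': np.float64(1.0), 'hl': np.float64(-0.2), 'hr': np.float64(0.2), 'hb': np.float64(0.3), 'bl': np.float64(-0.2), 'br': np.float64(0.0), 'bt': np.float64(-0.6)}
```

View pics/is2.png

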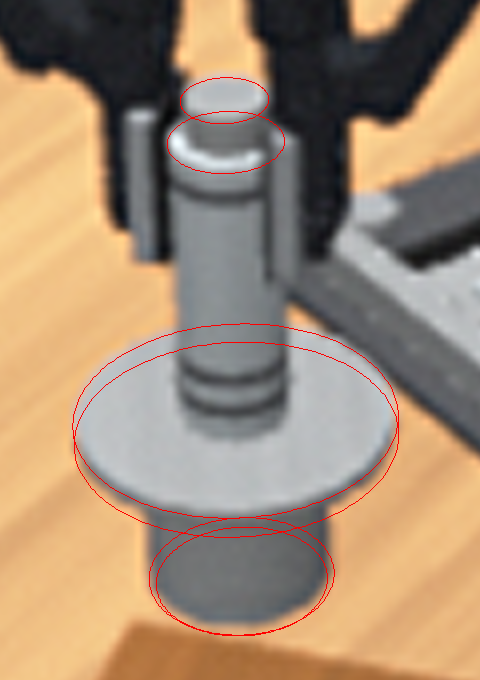

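Run:
```python
from h import *
D=pickle.load(open("pics/i.pkl","rb"));s=D["side"]
X=lambda v:255+(v+.5)/8-.5
Y=lambda v:230+(v+.5)/8-.5
m=dict(fl=X(73),fr=X(396),ft=Y(320),hl=X(148),hr=X(329),hb=Y(624),bl=X(181),br=X(268),bt=Y(75))
fitg(s,m,p0=(.51,.12,.15));fitg(s,m,.150,p0=(.51,.12,.15))
D=pickle.load(open("pics/j.pkl","rb"));s=D["side"]
X=lambda v:310+(v+.5)/8-.5
Y=lambda v:175+(v+.5)/8-.5
m=dict(fl=X(100),fr=X(353),ft=Y(288),hl=X(150),hr=X(293),hb=Y(511),bl=X(205),br=X(272),bt=Y(60))
fitg(s,m);fitg(s,m,.148);fitg(s,m,.150)
D=pickle.load(open("pics/h.pkl","rb"));s=D["side"]
ovl(s,gauge(.512,.1212,.050),"pics/hs2.png",255,275,60,80,8)
st()
```

```text
[0.5187 0.1129 0.1442] {'fl': np.float64(0.1), 'fr': np.float64(-0.2), 'ft': np.float64(-0.2), 'hl': np.float64(0.1), 'hr': np.float64(0.3), 'hb': np.float64(0.1), 'bl': np.float64(-0.2), 'br': np.float64(-0.2), 'bt': np.float64(0.1)}
[0.5138 0.1193 0.1499] {'fl': np.float64(-0.1), 'fr': np.float64(0.1), 'ft': np.float64(-0.3), 'hl': np.float64(0.0), 'hr': np.float64(0.4), 'hb': np.float64(0.6), 'bl': np.float64(-0.3), 'br': np.float64(-0.1), 'bt': np.float64(-0.4)}
[ 0.5624 -0.1493  0.141 ] {'fl': np.float64(0.2), 'fr': np.float64(-0.0), 'ft': np.float64(-0.6), 'hl': np.float64(-0.0), 'hr': np.float64(0.1), 'hb': np.float64(0.3), 'bl': np.float64(-0.1), 'br': np.float64(-0.1), 'bt': np.float64(0.3)}
[ 0.5559 -0.1377  0.1479] {'fl': np.float64(-0.1), 'fr': np.float64(0.2), 'ft': np.float64(-0.7), 'hl': np.float64(-0.2), 'hr': np.float64(0.2), 'hb': np.float64(0.7), 'bl': np.float64(-0.2), 'br': np.float64(0.0), 'bt': np.float64(-0.2)}
[ 0.554  -0.1344  0.1499] {'fl': np.float64(-0.1), 'fr': np.float64(0.3), 'ft': np.float64(-0.7), 'hl': np.float64(-0.2), 'hr': np.float64(0.2), 'hb': np.float64(0.9), 'bl': np.float64(-0.2), 'br': np.float64(0.0), 'bt': np.float64(-0.4)}
{'t': np.float64(10.9), 'q': array([-3.7170e-01, -4.7000e-02,  1.7755e+00,  1.1000e-03,  1.4133e+00,
       -7.0560e-01]), 'tool_pos': array([ 0.5555, -0.1365,  0.1638]), 'tool_rot': array([-1.8213e+00, -2.5591e+00, -1.6000e-03]), 'contact_force': array([ 0.9611, -0.6768, -4.4318]), 'opening': np.float64(0.0221)}
```

View pics/hs2.png

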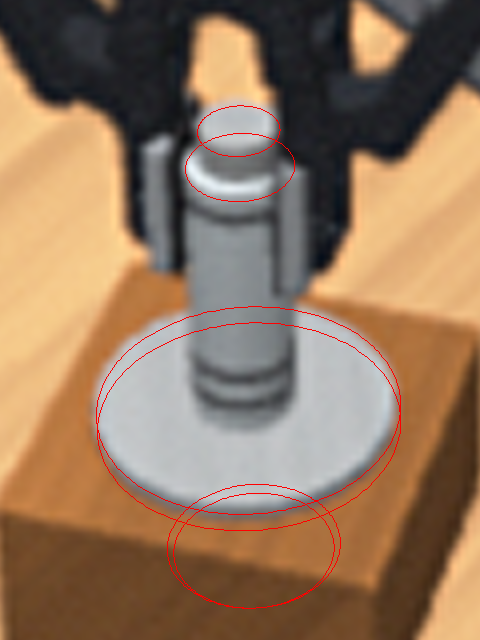

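The side, top and robot estimates all put the socket axis near (0.5555, -0.1374), about 1 mm from the gauge axis. I'll lower to just above the rim.

Request:
apply_moves(rows=[[-0.07,0,0.8,0,0,0],[-0.07,0,1.8,0,0,0],[-0.07,0,2.8,0,0,0],[-0.07,0,3.5,0,0,0],[-0.07,0,3.9,0,0,0],[-0.07,0,4.1,0,0,0],[-0.07,0,4.1,0,0,0],[-0.07,0,4.1,0,0,0]])

```text
t: 11.7
tool_pos: [0.5561, -0.1373, 0.1233]
tool_rot: [1.821, 2.559, 0.002]
contact_force: [0.3, 0.2, -3.6]
opening: 0.0221
```

Run:
```python
from h import *
st();D=shot("k");s=D["side"];to((.5555,-.1374,.1226))
crop(s["color"],305,205,65,75,9,"pics/ks.png")
```

```text
{'t': np.float64(11.7), 'q': array([-3.7260e-01, -1.0900e-02,  1.8101e+00,  1.2000e-03,  1.3418e+00,
       -7.0660e-01]), 'tool_pos': array([ 0.5561, -0.1373,  0.1233]), 'tool_rot': array([1.8214e+00, 2.5594e+00, 2.0000e-03]), 'contact_force': array([ 0.3479,  0.1639, -3.5788]), 'opening': np.float64(0.0221)}
yaw 109.12 row [ 0.01 -0.07  0.08] [ 0.015 -0.004 -0.   ]
```

View pics/ks.png

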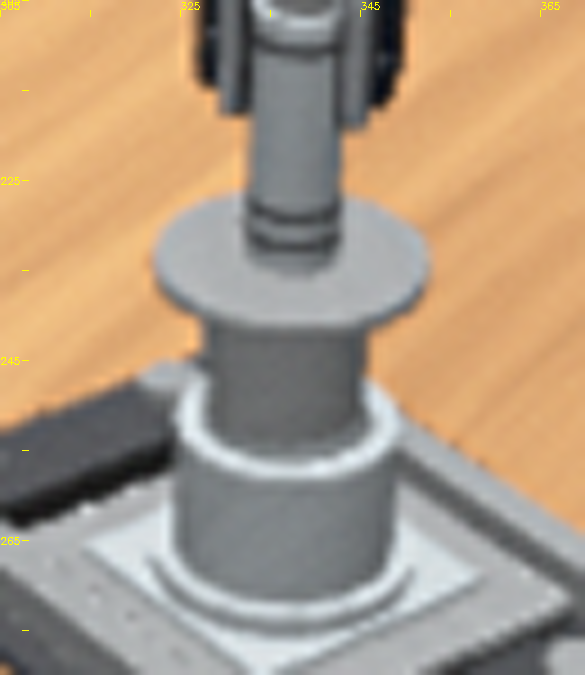

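The head is laterally centred over the tube: centres at crop x 287 and 286. I'll feel my way down slowly.

Request:
apply_moves(rows=[[0,-0.03,0.1,0,0,0],[0,-0.03,0.2,0,0,0],[0,-0.03,0.3,0,0,0],[0,-0.03,0.4,0,0,0],[0,-0.03,0.5,0,0,0],[0,-0.03,0.5,0,0,0]])

```text
t: 12.4
tool_pos: [0.5557, -0.1373, 0.1181]
tool_rot: [1.822, 2.56, 0.002]
contact_force: [0.8, 0.1, -5.0]
opening: 0.0224
```

Request:
apply_moves(rows=[[0,0,0.1,0,0,0],[0,0,0.2,0,0,0],[0,0,0.3,0,0,0],[0,0,0.35,0,0,0]])

```text
t: 12.8
tool_pos: [0.5556, -0.1373, 0.1144]
tool_rot: [-1.821, -2.559, -0.002]
contact_force: [0.1, 0.7, -4.1]
opening: 0.0222
```

Run:
```python
from h import *
st();D=shot("l");s=D["side"]
crop(s["color"],305,205,65,75,9,"pics/ls.png")
```

```text
{'t': np.float64(12.8), 'q': array([-3.7290e-01, -3.0000e-03,  1.8177e+00,  1.2000e-03,  1.3268e+00,
       -7.0700e-01]), 'tool_pos': array([ 0.5556, -0.1373,  0.1144]), 'tool_rot': array([-1.8214e+00, -2.5594e+00, -1.8000e-03]), 'contact_force': array([ 0.0907,  0.6706, -4.1016]), 'opening': np.float64(0.0222)}
```

View pics/ls.png

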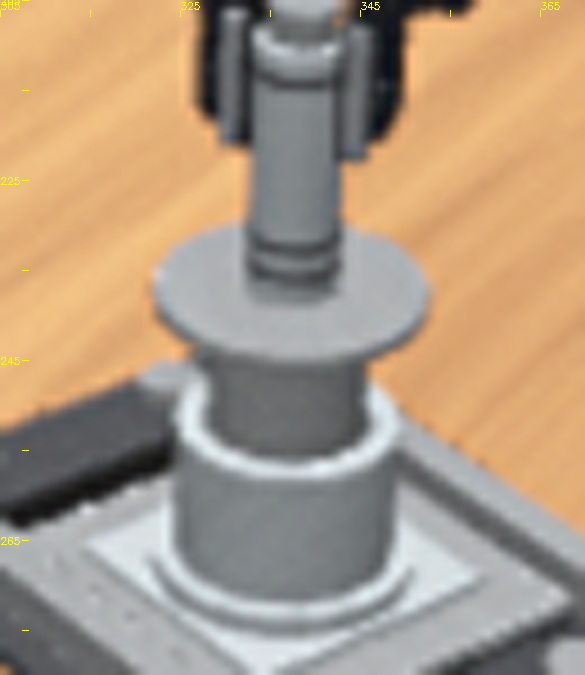

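The head is entering the bore with no contact force. I continue down.

Request:
apply_moves(rows=[[0,0,0.2,0,0,0],[0,0,0.5,0,0,0],[0,0,0.8,0,0,0],[0,0,1.1,0,0,0],[0,0,1.3,0,0,0],[0,0,1.4,0,0,0]])

```text
t: 13.5
tool_pos: [0.5554, -0.1372, 0.1]
tool_rot: [-1.821, -2.559, -0.002]
contact_force: [0.5, 1.2, -5.1]
opening: 0.022
```

Request:
apply_moves(rows=[[0,0,0.3,0,0,0],[0,0,0.6,0,0,0],[0,0,0.9,0,0,0],[0,0,1.2,0,0,0],[0,0,1.5,0,0,0],[0,0,1.6,0,0,0],[0,0,1.6,0,0,0]])

```text
t: 14.2
tool_pos: [0.5553, -0.1371, 0.0837]
tool_rot: [-1.821, -2.559, -0.001]
contact_force: [0.3, 0.2, -4.3]
opening: 0.0222
```

Run:
```python
from h import *
st();D=shot("m");s=D["side"]
crop(s["color"],305,205,65,75,9,"pics/ms.png")
```

```text
{'t': np.float64(14.2), 'q': array([-3.7280e-01,  2.9400e-02,  1.8396e+00,  1.2000e-03,  1.2736e+00,
       -7.0690e-01]), 'tool_pos': array([ 0.5553, -0.1371,  0.0837]), 'tool_rot': array([-1.8209e+00, -2.5585e+00, -1.4000e-03]), 'contact_force': array([ 0.2693,  0.2217, -4.2684]), 'opening': np.float64(0.0222)}
```

View pics/ms.png

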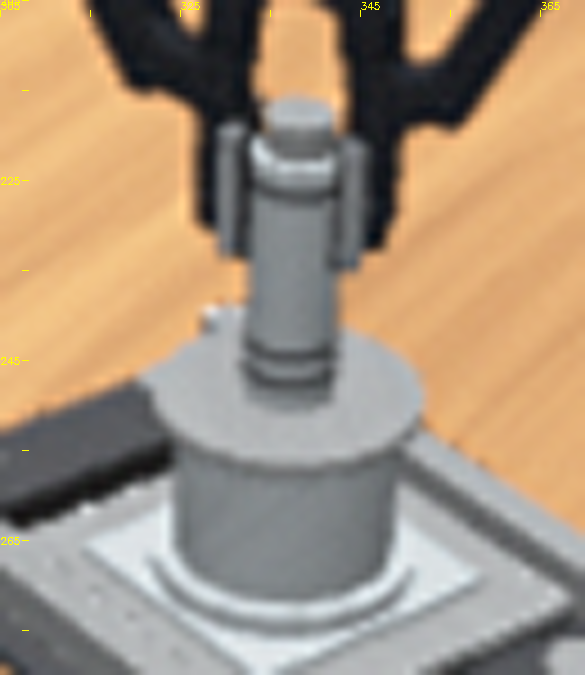

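Request:
apply_moves(rows=[[0,0,0.1,0,0,0],[0,0,0.2,0,0,0],[0,0,0.3,0,0,0],[0,0,0.35,0,0,0],[0,0,0.35,0,0,0]])

```text
t: 14.8
tool_pos: [0.5554, -0.1372, 0.0804]
tool_rot: [-1.821, -2.559, -0.001]
contact_force: [-0.0, 0.1, -4.9]
opening: 0.0222
```

Request:
apply_moves(rows=[[0,0,0.05,0,0,0],[0,0,0.1,0,0,0],[0,0,0.1,0,0,0]])

```text
t: 15.1
tool_pos: [0.5554, -0.1372, 0.0795]
tool_rot: [-1.821, -2.559, -0.002]
contact_force: [-0.3, 0.1, -4.1]
opening: 0.0225
```

Request:
apply_moves(rows=[[0,0,0.05,0,0,0],[0,0,0.08,0,0,0],[0,0,0.08,0,0,0]])

```text
t: 15.4
tool_pos: [0.5555, -0.1372, 0.0791]
tool_rot: [-1.821, -2.559, -0.001]
contact_force: [-1.7, 0.5, -1.5]
opening: 0.0223
```

Request:
apply_moves(rows=[[0,0,0.06,0,0,0],[0,0,0.08,0,0,0],[0,0,0.08,0,0,0]])

```text
t: 15.7
tool_pos: [0.5556, -0.1372, 0.0788]
tool_rot: [-1.821, -2.559, -0.002]
contact_force: [-2.4, 1.3, 1.3]
opening: 0.0227
```

The gauge is seated and the load has moved onto the rim. I'll let go and raise the arm above the button.

Request:
apply_moves(rows=[[0,0,0,0,0,0],[0,0,0,0,0,0],[0,0,0,0,0,0],[0,0,-1,0,0,0],[0,0,-2.5,0,0,0],[0,0,-4.5,0,0,0],[0,0,-6.2,0,0,0],[0,0,-6.2,0,0,0]], grip=0.5)

```text
t: 16.5
tool_pos: [0.5581, -0.1383, 0.1456]
tool_rot: [1.817, 2.554, 0.004]
contact_force: [0.1, -0.3, 0.0]
opening: 0.0426
```

Request:
apply_moves(rows=[[0,0,0,0,0,0],[0,0,0,0,0,0],[0,0,0,0,0,0],[0,0,0,0,0,0]], grip=1)

```text
t: 16.9
tool_pos: [0.5576, -0.138, 0.1445]
tool_rot: [1.818, 2.555, 0.004]
contact_force: [-0.5, 0.4, -0.1]
opening: -0.0002
```

Run:
```python
from h import *
st();D=shot("n");s=D["side"];to((.5555,-.1372,.130))
crop(s["color"],305,185,65,95,8,"pics/ns.png")
```

```text
{'t': np.float64(16.9), 'q': array([-3.7280e-01, -2.9900e-02,  1.7920e+00,  1.1000e-03,  1.3739e+00,
       -7.0690e-01]), 'tool_pos': array([ 0.5576, -0.138 ,  0.1445]), 'tool_rot': array([1.8185, 2.5554, 0.0038]), 'contact_force': array([-0.4957,  0.4022, -0.1496]), 'opening': np.float64(-0.0002)}
yaw 109.13 row [ 0.16 -0.19  1.48] [0.061 0.036 0.   ]
```

View pics/ns.png

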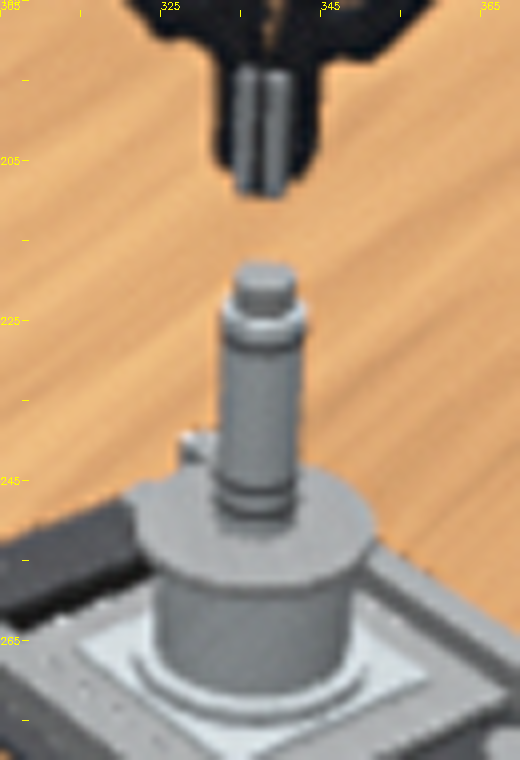

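The flange is flush on the rim, and the shut tips at (337,209) are centred over the button at (338,220), about 22 mm above it. I approach.

Request:
apply_moves(rows=[[0.1,-0.15,0.6,0,0,0],[0.15,-0.18,1.2,0,0,0],[0.15,-0.18,1.5,0,0,0],[0.15,-0.18,1.6,0.06,0.03,0],[0.15,-0.18,1.6,0.06,0.03,0]])

```text
t: 17.5
tool_pos: [0.5556, -0.1373, 0.1284]
tool_rot: [-1.821, -2.56, 0.001]
contact_force: [-0.6, -0.2, 0.3]
opening: 0.0001
```

Run:
```python
from h import *
st();D=shot("o");s=D["side"]
crop(s["color"],315,190,45,70,10,"pics/os.png")
```

```text
{'t': np.float64(17.5), 'q': array([-3.7200e-01, -1.6200e-02,  1.8063e+00, -4.0000e-04,  1.3517e+00,
       -7.0580e-01]), 'tool_pos': array([ 0.5556, -0.1373,  0.1284]), 'tool_rot': array([-1.8214e+00, -2.5595e+00,  7.0000e-04]), 'contact_force': array([-0.6208, -0.158 ,  0.2526]), 'opening': np.float64(0.0001)}
```

View pics/os.png

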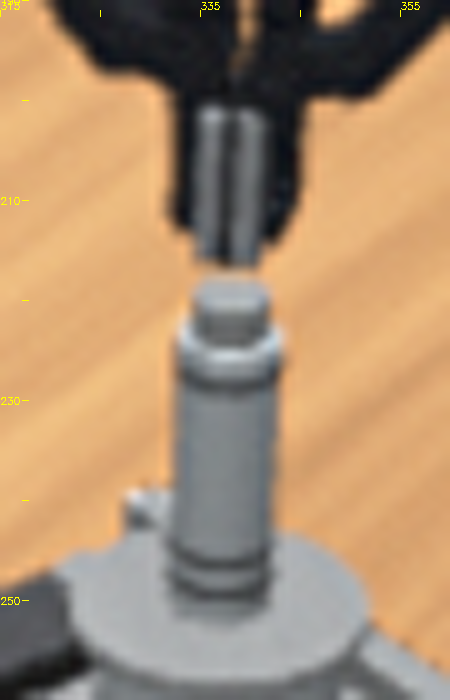

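Request:
apply_moves(rows=[[0,0,0.1,0,0,0],[0,0,0.2,0,0,0],[0,0,0.25,0,0,0],[0,0,0.25,0,0,0]])

```text
t: 18.0
tool_pos: [0.5558, -0.1373, 0.1264]
tool_rot: [1.821, 2.559, -0.0]
contact_force: [0.0, 0.3, -0.1]
opening: -0.0003
```

Request:
apply_moves(rows=[[0,0,0.05,0,0,0],[0,0,0.1,0,0,0],[0,0,0.1,0,0,0]])

```text
t: 18.3
tool_pos: [0.5557, -0.1373, 0.1253]
tool_rot: [1.821, 2.559, -0.0]
contact_force: [0.2, -0.1, 0.0]
opening: -0.0002
```

Request:
apply_moves(rows=[[0,0,0.05,0,0,0],[0,0,0.1,0,0,0],[0,0,0.12,0,0,0]])

```text
t: 18.6
tool_pos: [0.5557, -0.1373, 0.124]
tool_rot: [1.821, 2.559, -0.0]
contact_force: [0.9, -0.1, 0.0]
opening: 0.0001
```

Request:
apply_moves(rows=[[0,0,0.05,0,0,0],[0,0,0.1,0,0,0],[0,0,0.1,0,0,0]])

```text
t: 18.9
tool_pos: [0.5556, -0.1373, 0.1229]
tool_rot: [1.821, 2.56, -0.001]
contact_force: [0.1, -1.0, 0.6]
opening: 0.0001
```

Request:
apply_moves(rows=[[0,0,0.05,0,0,0],[0,0,0.1,0,0,0],[0,0,0.1,0,0,0]])

```text
t: 19.2
tool_pos: [0.5556, -0.1373, 0.1217]
tool_rot: [-1.821, -2.56, 0.001]
contact_force: [-0.5, -0.5, 0.5]
opening: 0.0002
```

Run:
```python
from h import *
st();D=shot("p");s=D["side"]
crop(s["color"],315,190,45,70,10,"pics/ps.png")
```

```text
{'t': np.float64(19.2), 'q': array([-3.7200e-01, -1.0100e-02,  1.8120e+00, -4.0000e-04,  1.3398e+00,
       -7.0580e-01]), 'tool_pos': array([ 0.5556, -0.1373,  0.1217]), 'tool_rot': array([-1.8214e+00, -2.5597e+00,  6.0000e-04]), 'contact_force': array([-0.5076, -0.4525,  0.4844]), 'opening': np.float64(0.0002)}
```

View pics/ps.png

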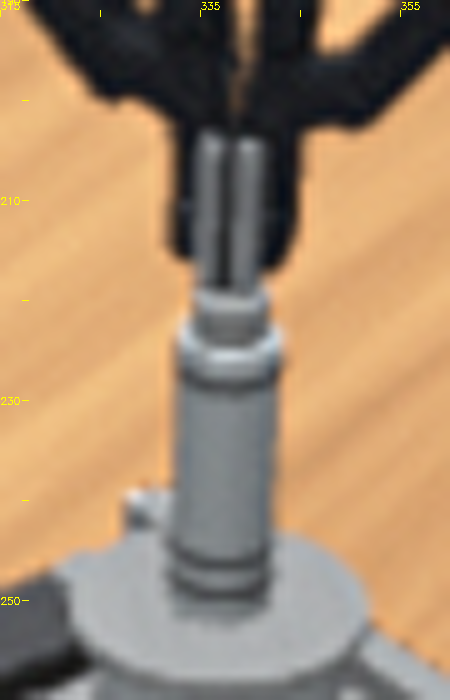

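The tips are just about touching the button at (337,219). I continue in 1 mm steps.

Request:
apply_moves(rows=[[0,0,0.05,0,0,0],[0,0,0.1,0,0,0],[0,0,0.1,0,0,0]])

```text
t: 19.6
tool_pos: [0.5556, -0.1372, 0.1207]
tool_rot: [-1.821, -2.56, 0.001]
contact_force: [-0.2, -0.8, 0.3]
opening: 0.0001
```

Request:
apply_moves(rows=[[0,0,0.05,0,0,0],[0,0,0.08,0,0,0],[0,0,0.08,0,0,0]])

```text
t: 19.9
tool_pos: [0.5555, -0.1372, 0.1198]
tool_rot: [-1.821, -2.559, 0.001]
contact_force: [-0.2, 0.4, 0.9]
opening: -0.0002
```

Request:
apply_moves(rows=[[0,0,0.05,0,0,0],[0,0,0.1,0,0,0],[0,0,0.1,0,0,0]])

```text
t: 20.2
tool_pos: [0.5554, -0.1372, 0.1187]
tool_rot: [-1.821, -2.559, 0.001]
contact_force: [0.2, 0.0, 0.2]
opening: 0.0002
```

Request:
apply_moves(rows=[[0,0,0.05,0,0,0],[0,0,0.1,0,0,0],[0,0,0.1,0,0,0]])

```text
t: 20.5
tool_pos: [0.5556, -0.1373, 0.118]
tool_rot: [-1.821, -2.56, 0.001]
contact_force: [-0.9, 0.8, 1.5]
opening: 0.0002
```

Run:
```python
from h import *
st();D=shot("q");s=D["side"]
crop(s["color"],315,190,45,70,10,"pics/qs.png")
crop(D["top"]["color"],310,195,100,100,7,"pics/qt.png")
```

```text
{'t': np.float64(20.5), 'q': array([-3.7210e-01, -6.4000e-03,  1.8148e+00, -3.0000e-04,  1.3333e+00,
       -7.0580e-01]), 'tool_pos': array([ 0.5556, -0.1373,  0.118 ]), 'tool_rot': array([-1.8215e+00, -2.5596e+00,  6.0000e-04]), 'contact_force': array([-0.9157,  0.7722,  1.5076]), 'opening': np.float64(0.0002)}
```

View pics/qs.png

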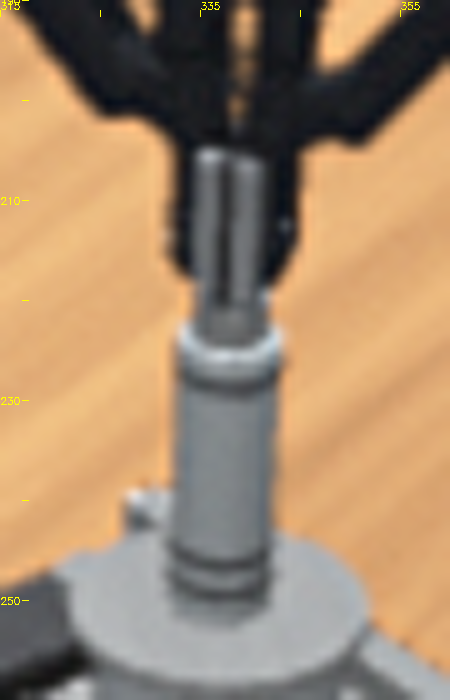

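View pics/qt.png

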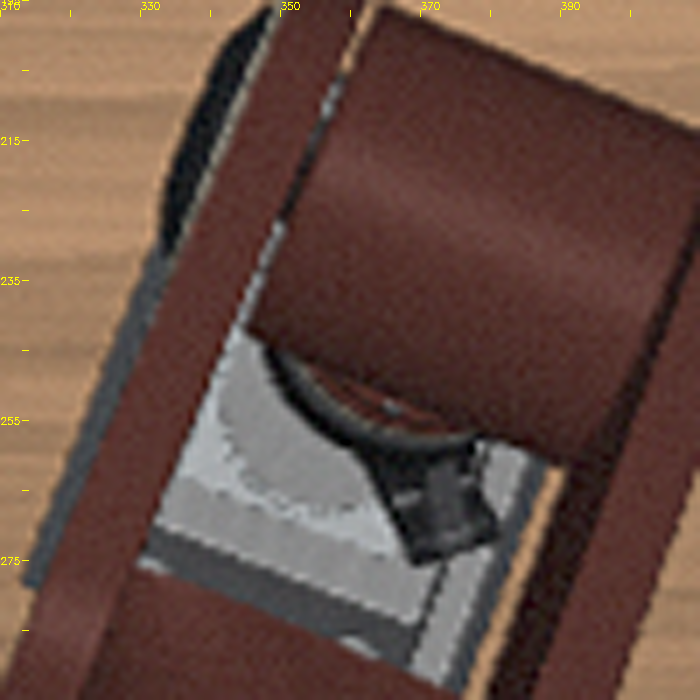

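Request:
apply_moves(rows=[[0,0,0.03,0,0,0],[0,0,0.06,0,0,0],[0,0,0.06,0,0,0]])

```text
t: 20.9
tool_pos: [0.5557, -0.1373, 0.1178]
tool_rot: [1.821, 2.559, -0.0]
contact_force: [-0.9, 0.1, 2.5]
opening: 0.0003
```

Contact has started. I press on in steps.

Request:
apply_moves(rows=[[0,0,0.05,0,0,0],[0,0,0.1,0,0,0],[0,0,0.15,0,0,0],[0,0,0.15,0,0,0]])

```text
t: 21.3
tool_pos: [0.556, -0.1374, 0.1173]
tool_rot: [1.821, 2.559, -0.0]
contact_force: [-3.2, 0.5, 7.4]
opening: 0.0002
```

Request:
apply_moves(rows=[[0,0,0.15,0,0,0],[0,0,0.2,0,0,0],[0,0,0.25,0,0,0],[0,0,0.3,0,0,0],[0,0,0.3,0,0,0]])

```text
t: 21.8
tool_pos: [0.5562, -0.1374, 0.1157]
tool_rot: [1.82, 2.559, -0.0]
contact_force: [-3.8, 0.7, 9.1]
opening: 0.0001
```

Request:
apply_moves(rows=[[0,0,0.2,0,0,0],[0,0,0.3,0,0,0],[0,0,0.4,0,0,0],[0,0,0.4,0,0,0]])

```text
t: 22.2
tool_pos: [0.5569, -0.1377, 0.1137]
tool_rot: [1.819, 2.558, 0.0]
contact_force: [-3.9, 0.2, 9.9]
opening: 0.0002
```

Request:
apply_moves(rows=[[0,-0.05,0.2,0,0,0],[0,-0.1,0.3,0,0,0],[0,-0.1,0.4,0,0,0],[0,-0.1,0.4,0,0,0]])

```text
t: 22.6
tool_pos: [0.5573, -0.1381, 0.1125]
tool_rot: [1.818, 2.556, 0.003]
contact_force: [-3.3, 2.6, 12.5]
opening: -0.0002
```

Request:
apply_moves(rows=[[0,-0.1,0.3,0,0,0],[0,-0.1,0.4,0,0,0],[0,-0.1,0.4,0,0,0],[0,-0.1,0.4,0,0,0]])

```text
t: 23.0
tool_pos: [0.5584, -0.1385, 0.1122]
tool_rot: [1.815, 2.552, 0.006]
contact_force: [-2.8, 2.2, 14.9]
opening: 0.0002
```

Run:
```python
from h import *
st();D=shot("r");s=D["side"]
crop(s["color"],305,190,65,95,8,"pics/rs.png")
```

```text
{'t': np.float64(23.0), 'q': array([-3.7340e-01, -1.2000e-03,  1.8198e+00,  1.7000e-03,  1.3127e+00,
       -7.0810e-01]), 'tool_pos': array([ 0.5584, -0.1385,  0.1122]), 'tool_rot': array([1.8153, 2.5524, 0.0063]), 'contact_force': array([-2.7969,  2.2296, 14.8627]), 'opening': np.float64(0.0002)}
```

View pics/rs.png

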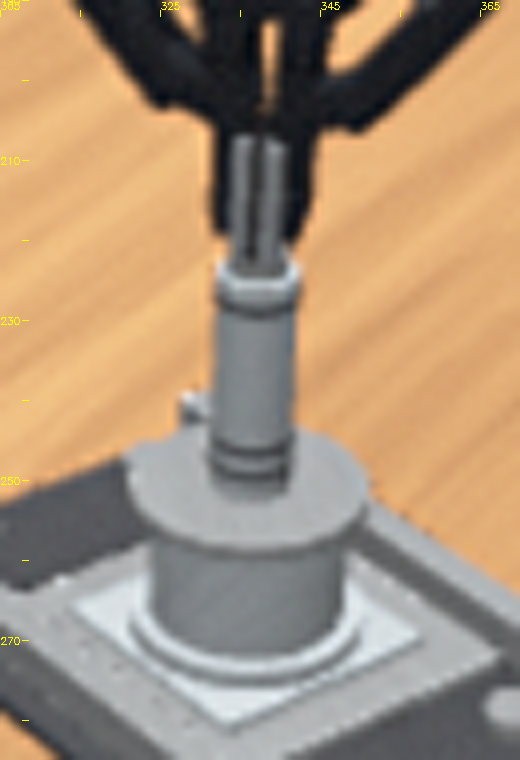

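Full button travel, with 14.9 N and only the rubber yielding (about 8 N/mm). I hold briefly, then let the button go.

Request:
apply_moves(rows=[[0,0,0.28,0,0,0],[0,0,0.28,0,0,0],[0,0,0.28,0,0,0],[0,0,0.1,0,0,0],[0,0,-0.1,0,0,0],[0,0,-0.3,0,0,0],[0,0,-0.6,0,0,0],[0,0,-1,0,0,0],[0,0,-1.8,0,0,0],[0,0,-2.6,0,0,0],[0,0,-3.2,0,0,0],[0,0,-3.2,0,0,0]])

```text
t: 24.3
tool_pos: [0.5589, -0.1388, 0.1458]
tool_rot: [1.814, 2.55, 0.007]
contact_force: [1.1, -0.2, 0.4]
opening: -0.0001
```

Run:
```python
from h import *
st();D=shot("s");s=D["side"];to((.556,-.1374,.143),109.1)
crop(s["color"],305,190,65,95,8,"pics/ss.png")
```

```text
{'t': np.float64(24.3), 'q': array([-3.7350e-01, -3.2800e-02,  1.7927e+00,  1.6000e-03,  1.3690e+00,
       -7.0810e-01]), 'tool_pos': array([ 0.5589, -0.1388,  0.1458]), 'tool_rot': array([1.814 , 2.5503, 0.0072]), 'contact_force': array([ 1.1028, -0.2338,  0.45  ]), 'opening': np.float64(-0.0001)}
yaw 109.15 row [ 0.18 -0.17  0.14] [0.104 0.065 0.01 ]
```

View pics/ss.png

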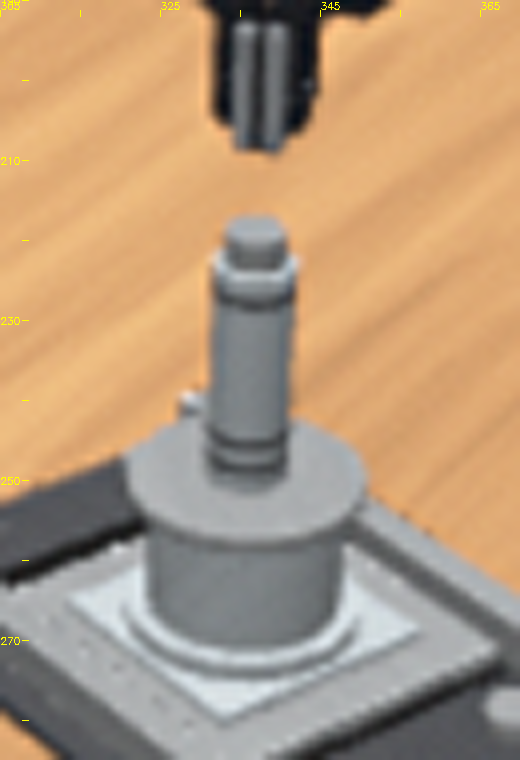

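Run:
```python
from h import *
for tag,v in (("n",dict(fl=135,fr=376,ft=465,fb=592,bl=235,br=296,bt=262,y0=185)),("s",dict(fl=126,fr=367,ft=417,fb=546,bl=225,br=287,bt=215,y0=190))):
    s=pickle.load(open(f"pics/{tag}.pkl","rb"))["side"]
    y0=v.pop("y0")
    m={k:(305 if k[1] in"lr" else y0)+(x+.5)/8-.5 for k,x in v.items()}
    fitg(s,m,.0638,p0=(.5555,-.137,.064))
```

```text
[ 0.5562 -0.1375  0.0637] {'fl': np.float64(-0.2), 'fr': np.float64(0.2), 'ft': np.float64(-1.1), 'fb': np.float64(1.2), 'bl': np.float64(-0.3), 'br': np.float64(0.3), 'bt': np.float64(-0.4)}
[ 0.5603 -0.1393  0.0637] {'fl': np.float64(-0.1), 'fr': np.float64(0.2), 'ft': np.float64(-0.9), 'fb': np.float64(1.0), 'bl': np.float64(-0.2), 'br': np.float64(0.2), 'bt': np.float64(-0.3)}
```

The button is up again. Pressing slid the gauge and tube by about (+4, -2) mm, and the tool is above them now. I open, straighten the tool and go down to regrasp.

Request:
apply_moves(rows=[[0,0,0,0.05,0.03,0],[0,0,0,0.1,0.065,0],[0,0,0,0.1,0.065,0],[0,0.05,0,0.1,0.065,0],[0,0.05,1.5,0.1,0.065,0],[0,0.05,3,0.1,0.065,0],[0,0.05,4.5,0.1,0.065,0],[0,0.05,6,0.1,0.065,0],[0,0.05,6.6,0.1,0.065,0],[0,0.05,6.6,0.1,0.065,0],[0,0.05,6.6,0.1,0.065,0]], grip=0.5, squeeze=20)

```text
t: 25.5
tool_pos: [0.5595, -0.1386, 0.0786]
tool_rot: [1.821, 2.56, 0.001]
contact_force: [-0.4, -0.2, -0.1]
opening: 0.0428
```

Run:
```python
from h import *
st();D=shot("u");s=D["side"];to((.5593,-.1388,.079),109.1)
crop(s["color"],300,190,75,95,8,"pics/us.png")
```

```text
{'t': np.float64(25.5), 'q': array([-3.7200e-01,  4.4600e-02,  1.8333e+00,  2.0000e-04,  1.2631e+00,
       -7.0640e-01]), 'tool_pos': array([ 0.5595, -0.1386,  0.0786]), 'tool_rot': array([1.8206e+00, 2.5596e+00, 6.0000e-04]), 'contact_force': array([-0.394 , -0.1887, -0.0818]), 'opening': np.float64(0.0428)}
yaw 109.16 row [ 0.02 -0.07  0.04] [0.02  0.014 0.011]
```

View pics/us.png

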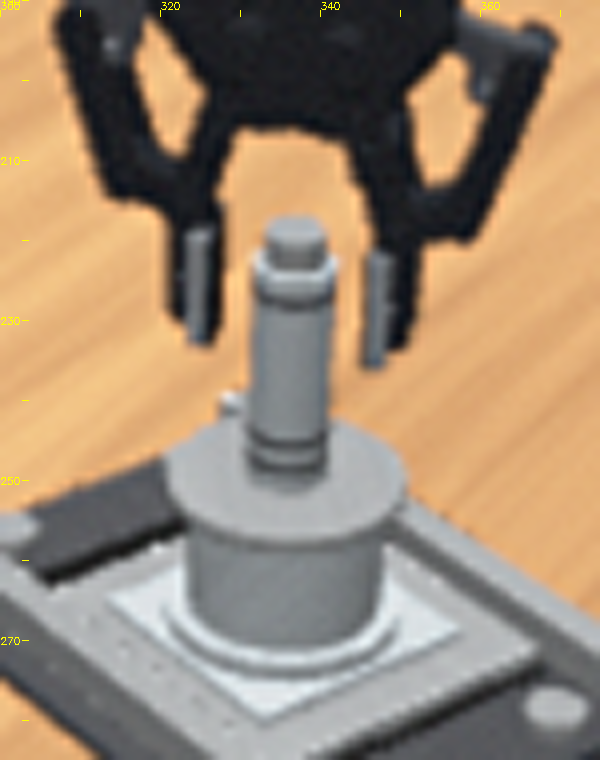

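Request:
apply_moves(rows=[[0,-0.09,0,0,0,0],[0,-0.09,0,0,0,0],[0,-0.09,0,0,0,0],[0,-0.09,0,0,0,0],[0,-0.09,0,0,0,0],[0,-0.09,0,0,0,0]], grip=1, squeeze=20)

```text
t: 26.2
tool_pos: [0.5597, -0.1394, 0.0801]
tool_rot: [1.819, 2.557, 0.002]
contact_force: [0.2, -1.5, 4.4]
opening: 0.023
```

Request:
apply_moves(rows=[[0,0,0,0,0,0],[0,0,0,0,0,0]], grip=1, squeeze=60)

```text
t: 26.4
tool_pos: [0.5598, -0.1394, 0.0803]
tool_rot: [1.819, 2.557, 0.001]
contact_force: [-0.4, 0.0, 3.4]
opening: 0.0224
```

Gripped (opening 22 mm). I draw straight out, slowly at first.

Request:
apply_moves(rows=[[0,0,-0.1,0,0,0],[0,0,-0.2,0,0,0],[0,0,-0.35,0,0,0],[0,0,-0.5,0,0,0],[0,0,-0.6,0,0,0]])

```text
t: 26.9
tool_pos: [0.5589, -0.1391, 0.0854]
tool_rot: [1.82, 2.559, 0.0]
contact_force: [-0.1, -0.5, -4.8]
opening: 0.0221
```

Request:
apply_moves(rows=[[0,0,-0.3,0,0,0],[0,0,-0.7,0,0,0],[0,0,-1.1,0,0,0],[0,0,-1.5,0,0,0],[0,0,-1.9,0,0,0],[0,0,-2.4,0,0,0],[0,0,-2.9,0,0,0],[0,0,-3.4,0,0,0],[0,0,-4,0,0,0],[0,0,-5,0,0,0],[0,0,-6.5,0,0,0],[0,0,-8,0,0,0],[0,0,-8,0,0,0],[0,0,-8,0,0,0]])

```text
t: 28.3
tool_pos: [0.5593, -0.1392, 0.1665]
tool_rot: [1.819, 2.558, 0.001]
contact_force: [-0.3, 0.3, -5.0]
opening: 0.0224
```

Run:
```python
from h import *
st();D=shot("v");s=D["side"];to((.5133,.1204,.165),109.1)
crop(s["color"],300,170,75,110,7,"pics/vs.png")
```

```text
{'t': np.float64(28.3), 'q': array([-3.7300e-01, -4.1200e-02,  1.7653e+00, -1.0000e-04,  1.4143e+00,
       -7.0740e-01]), 'tool_pos': array([ 0.5593, -0.1392,  0.1665]), 'tool_rot': array([1.8191e+00, 2.5576e+00, 1.1000e-03]), 'contact_force': array([-0.2608,  0.2922, -5.0025]), 'opening': np.float64(0.0224)}
yaw 109.16 row [25.97  4.26 -0.03] [0.    0.002 0.011]
```

View pics/vs.png

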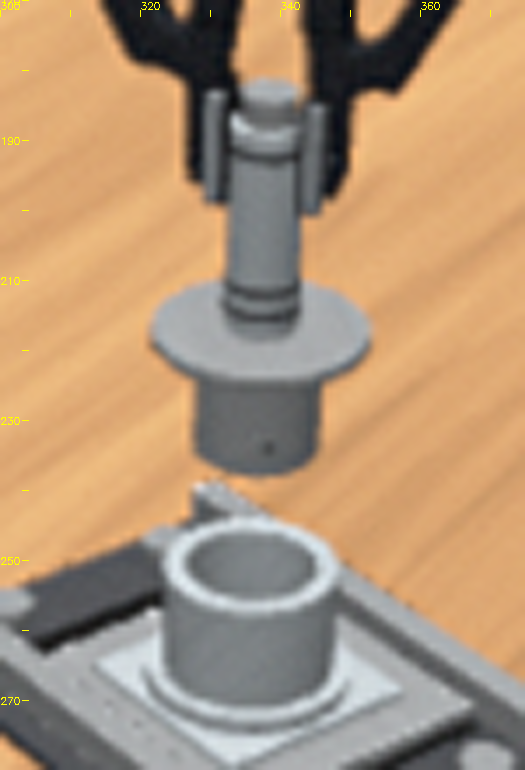

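A small dark mark at (338,234) on the head, absent before, shows a plunger now out. I carry the gauge back over the holder.

Request:
apply_moves(rows=[[1,0.2,0,0,0,0],[3,0.5,0,0,0,0],[6,1,0,0,0,0],[9,1.5,0,0,0,0],[12,2,0,0,0,0],[15,2.5,0,0,0,0],[18,3,0,0,0,0],[21,3.5,0,0,0,0],[23.5,3.8,0,0,0,0],[25.2,4.1,0,0,0,0],[26,4.2,0,0,0,0],[26,4.2,0,0,0,0],[26,4.2,0,0,0,0],[26,4.2,0,0,0,0]])

```text
t: 29.8
tool_pos: [0.5128, 0.1198, 0.1645]
tool_rot: [1.822, 2.559, -0.001]
contact_force: [-0.7, -0.4, -3.9]
opening: 0.0224
```

Run:
```python
from h import *
st();D=shot("w");s=D["side"];to((.5125,.1203,.115),109.1)
crop(s["color"],245,220,80,140,5,"pics/ws.png")
```

```text
{'t': np.float64(29.8), 'q': array([ 8.8300e-02, -1.5950e-01,  1.8784e+00, -4.0000e-04,  1.4228e+00,
       -2.4500e-01]), 'tool_pos': array([0.5128, 0.1198, 0.1645]), 'tool_rot': array([ 1.8220e+00,  2.5591e+00, -7.0000e-04]), 'contact_force': array([-0.6736, -0.3688, -3.8579]), 'opening': np.float64(0.0224)}
yaw 109.08 row [ 0.07 -0.01  4.96] [-0.001  0.003 -0.004]
```

View pics/ws.png

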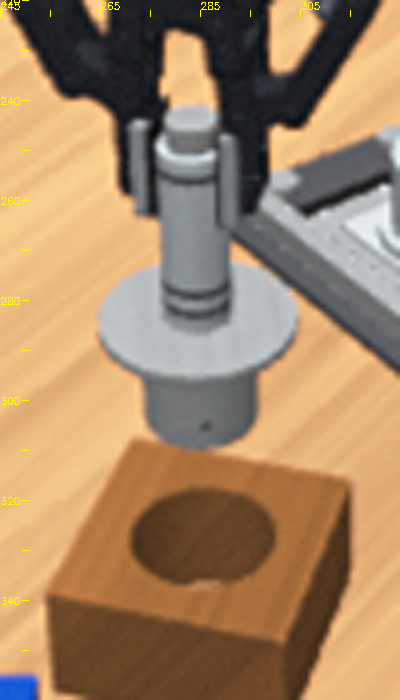

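The head at x 285.0 lines up with the hole centre at x 285.6. I lower it.

Request:
apply_moves(rows=[[0.05,0,0.8,0,0,0],[0.05,0,2,0,0,0],[0.05,0,3.2,0,0,0],[0.05,0,4.3,0,0,0],[0.05,0,4.9,0,0,0],[0.05,0,5.2,0,0,0],[0.05,0,5.2,0,0,0]])

```text
t: 30.6
tool_pos: [0.5124, 0.1202, 0.112]
tool_rot: [-1.822, -2.559, 0.001]
contact_force: [-0.3, 0.5, -4.5]
opening: 0.0226
```

Run:
```python
from h import *
st();D=shot("x");s=D["side"];to((.5125,.1203,.072),109.1)
crop(s["color"],250,255,70,100,7,"pics/xs.png")
```

```text
{'t': np.float64(30.6), 'q': array([ 8.9100e-02, -1.1150e-01,  1.9259e+00, -3.0000e-04,  1.3282e+00,
       -2.4390e-01]), 'tool_pos': array([0.5124, 0.1202, 0.112 ]), 'tool_rot': array([-1.8220e+00, -2.5586e+00,  1.4000e-03]), 'contact_force': array([-0.2579,  0.4565, -4.4814]), 'opening': np.float64(0.0226)}
yaw 109.09 row [ 0.02 -0.06  4.11] [ 0.009  0.006 -0.002]
```

View pics/xs.png

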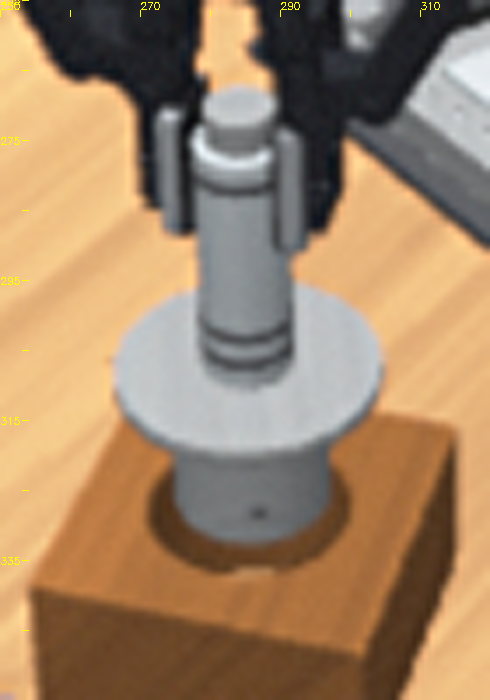

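Request:
apply_moves(rows=[[0,0,0.4,0,0,0],[0,0,0.9,0,0,0],[0,0,1.4,0,0,0],[0,0,1.9,0,0,0],[0,0,2.4,0,0,0],[0,0,2.9,0,0,0],[0,0,3.4,0,0,0],[0,0,3.8,0,0,0],[0,0,4,0,0,0],[0,0,4,0,0,0]])

```text
t: 31.7
tool_pos: [0.5129, 0.1202, 0.0727]
tool_rot: [1.822, 2.559, -0.0]
contact_force: [-0.0, -0.7, -3.8]
opening: 0.0224
```

Request:
apply_moves(rows=[[0,0,0.15,0,0,0],[0,0,0.3,0,0,0],[0,0,0.4,0,0,0],[0,0,0.4,0,0,0]])

```text
t: 32.1
tool_pos: [0.5128, 0.1202, 0.0686]
tool_rot: [1.822, 2.559, -0.0]
contact_force: [-0.1, 0.1, -4.7]
opening: 0.0226
```

Request:
apply_moves(rows=[[0,0,0.05,0,0,0],[0,0,0.1,0,0,0],[0,0,0.1,0,0,0]])

```text
t: 32.4
tool_pos: [0.5127, 0.1202, 0.0675]
tool_rot: [1.822, 2.559, -0.0]
contact_force: [0.3, -0.5, -3.4]
opening: 0.0218
```

Request:
apply_moves(rows=[[0,0,0.05,0,0,0],[0,0,0.08,0,0,0],[0,0,0.08,0,0,0]])

```text
t: 32.7
tool_pos: [0.5128, 0.1203, 0.0674]
tool_rot: [1.822, 2.559, -0.001]
contact_force: [-4.0, 0.0, 1.5]
opening: 0.0224
```

The gauge rests on the block. I release, rise clear and look.

Request:
apply_moves(rows=[[0,0,0,0,0,0],[0,0,0,0,0,0],[0,0,0,0,0,0],[0,0,0,0,0,0]], grip=0.5)

```text
t: 33.1
tool_pos: [0.5132, 0.1203, 0.0677]
tool_rot: [1.822, 2.558, 0.0]
contact_force: [0.0, 0.2, -0.0]
opening: 0.0425
```

Run:
```python
from h import *
st();D=shot("y");s=D["side"]
crop(s["color"],245,250,80,120,6,"pics/ys.png")
```

```text
{'t': np.float64(33.1), 'q': array([ 8.9200e-02, -5.9600e-02,  1.9567e+00, -3.0000e-04,  1.2438e+00,
       -2.4390e-01]), 'tool_pos': array([0.5132, 0.1203, 0.0677]), 'tool_rot': array([1.8219e+00, 2.5585e+00, 4.0000e-04]), 'contact_force': array([ 0.0023,  0.1768, -0.0338]), 'opening': np.float64(0.0425)}
```

View pics/ys.png

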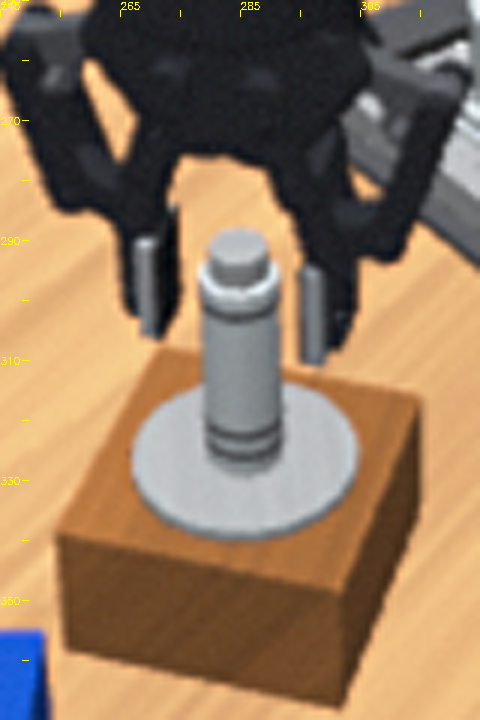

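The gauge stands flat in the holder, with the button up and the fingers clear on both sides. I rise straight up, well away.

Request:
apply_moves(rows=[[0,0,-1,0,0,0],[0,0,-2.5,0,0,0],[0,0,-4.5,0,0,0],[0,0,-7,0,0,0],[0,0,-10,0,0,0],[0,0,-13,0,0,0],[0,0,-15,0,0,0],[0,0,-15,0,0,0],[0,0,-15,0,0,0]])

```text
t: 34.1
tool_pos: [0.5132, 0.1204, 0.2183]
tool_rot: [1.821, 2.558, 0.002]
contact_force: [-0.1, 0.3, -0.8]
opening: 0.0426
```

Run:
```python
from h import *
st();D=shot("z");cv2.imwrite("pics/z_side.png",D["side"]["color"])
```

```text
{'t': np.float64(34.1), 'q': array([ 8.9300e-02, -1.9490e-01,  1.8193e+00, -3.0000e-04,  1.5154e+00,
       -2.4390e-01]), 'tool_pos': array([0.5132, 0.1204, 0.2183]), 'tool_rot': array([1.8214e+00, 2.5578e+00, 1.5000e-03]), 'contact_force': array([-0.1167,  0.284 , -0.7763]), 'opening': np.float64(0.0426)}
```

View pics/z_side.png

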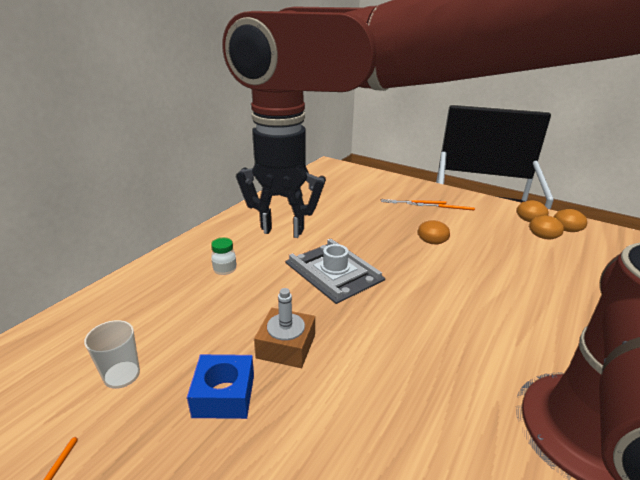

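Everything stands in place. Before handing in I compare the head before and after in the stored pictures, which costs no robot time.

Run:
```python
from h import *
o=[]
for t,x0,y0 in(("i",268,285),("w",268,285),("j",322,218),("v",322,215)):
    im=pickle.load(open(f"pics/{t}.pkl","rb"))["side"]["color"][y0:y0+28,x0:x0+36]
    o.append(cv2.resize(im,None,fx=10,fy=10,interpolation=cv2.INTER_CUBIC))
cv2.imwrite("pics/cmp.png",np.vstack([np.hstack(o[:2]),np.hstack(o[2:])]))
```

```text
(no output)
```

View pics/cmp.png

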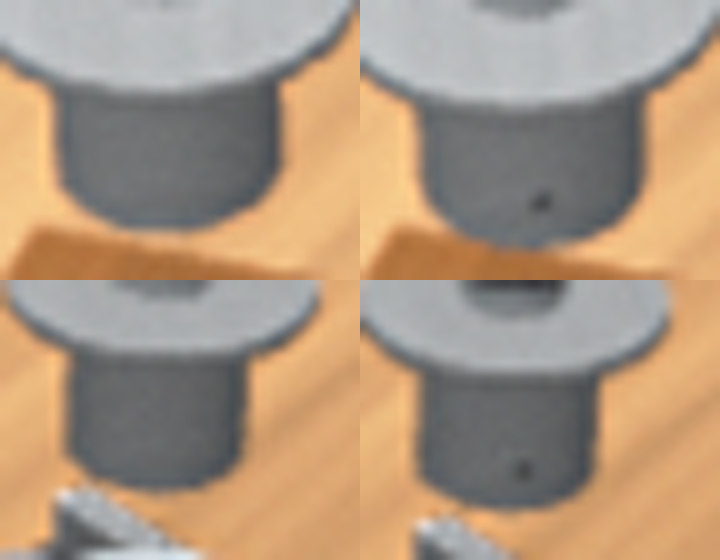

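The mark is on the head only after the press, so the plungers came out and stayed out. I hand in.

```bash
python3 -c "
from station import ctrl
print(ctrl.finish_job())"
```

```text
the job is handed in; nothing more can be done
None
```

I measured the socket bore with the gauge, put the gauge back in its holder and handed the job in at about 34 s.

- **Seating:** I lifted the gauge out, lowered it into the socket by feel and seated the flange on the rim. The load on the rim was about 6 N.
- **Pressing the button:** I let go of the gauge and pressed the button with the shut fingertips. The last force reading was 14.9 N, at full travel; after it I pushed about 0.3 mm-scale further for 0.3 s without a reading. I then let the button spring back up.
- **Returning it:** I drew the gauge straight out, with only its own weight showing on the wrist, and stood it back in the holder.

**Last checks:**
- **Gauge:** it stands flat on the block, button up, with the arm well clear of it.
- **Plungers:** a plunger mark shows on the head only in the pictures taken after the press. The 44 mm reading itself is too small to measure in the images.
- **Bystanders:** the jar, cup and roll look unmoved in the side view.

**What disagreed:**
- **Fingertip height:** the shut fingertips sat roughly 25–30 mm higher than the reported tool point, so I worked from pictures and contact instead.
- **Socket shift:** pressing the button slid the loose socket and the seated gauge sideways by about 4 mm along x and 2 mm along y. The side force was about 4 N at most.

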